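# Lay a pinwheel layer of copper bundles on the skid and pin the hold-down frame

## Task

Make the small wooden skid ready to go: swing its hold-down frame back out of the way, put any foam offcuts lying on the deck into the grey scrap tray, and lay every copper tube bundle flat on the deck in the pinwheel drawn there, one bundle to an outline (with only three bundles, any one outline stays empty). Then swing the frame fully down over the layer and push the locking pin through both eyes of the fork, above the frame's tongue, until its black handle is up against the near eye, entering from the robot's right.

Things in the scene. Friction and masses are not known exactly. Their poses are not given: they have to be found in the camera images.
- bundle1: bundle of 16 copper tubes in two steel bands, a block 80 long, 40 wide and 40 high (mm), 0.2 to 0.4 kg; origin at its centre, x along the tubes; square in section, so any long side may be down. Always there, on the worktop left in front
- bundle2: bundle of 16 copper tubes in two steel bands, a block 80 long, 40 wide and 40 high (mm), 0.2 to 0.4 kg; origin at its centre, x along the tubes; square in section, so any long side may be down. Always there, on the worktop at the far left of the skid
- bundle3: bundle of 16 copper tubes in two steel bands, a block 80 long, 40 wide and 40 high (mm), 0.2 to 0.4 kg; origin at its centre, x along the tubes; square in section, so any long side may be down. Lies on top of bundle1 at the start; absent (None) in some starts
- bundle4: bundle of 16 copper tubes in two steel bands, a block 80 long, 40 wide and 40 high (mm), 0.2 to 0.4 kg; origin at its centre, x along the tubes; square in section, so any long side may be down. Lies on top of bundle2 at the start; absent (None) in some starts
- foam_offcut0: foam offcut, 29 x 93 x 17 mm, lying on the skid deck; origin at the middle of its underside, y along its length. Absent (None) in some starts; one or two are there
- foam_offcut2: foam offcut, 27 x 87 x 22 mm, lying on the skid deck; origin at the middle of its underside, y along its length. Absent (None) in some starts; one or two are there
- scrap_tray: open grey plastic tray, 92 (x) x 140 (y) x 45 mm high, walls and floor 4 to 5 mm; origin under its centre, fixed
- skid: small loading skid, fixed; deck 225 x 150 mm, its top 30 mm above the worktop, from -82 to 143 mm in x and +-75 mm in y; origin on the worktop under the centre of the pinwheel, x points away from the robot, z up. Two hinge posts (90 mm high) at x = 125, y = +-35. In front a steel fork: two upright plates 6 mm thick, 28 mm wide in x, 107 mm high, centred at x = -110, y = -51 and -19, each with a 16.5 mm eye at height 92.5
- slot_a (a point): centre, on the deck, of a place in the pinwheel (drawn as an 82 x 41.5 mm outline); a bundle lies with its tubes along this point's x (which way round is all the same). In the skid frame at (-21, 42) mm, tubes along the skid's x
- slot_b (a point): centre, on the deck, of a place in the pinwheel (drawn as an 82 x 41.5 mm outline); a bundle lies with its tubes along this point's x (which way round is all the same). In the skid frame at (42, 21) mm, tubes along the skid's y
- slot_c (a point): centre, on the deck, of a place in the pinwheel (drawn as an 82 x 41.5 mm outline); a bundle lies with its tubes along this point's x (which way round is all the same). In the skid frame at (21, -42) mm, tubes along the skid's x
- slot_d (a point): centre, on the deck, of a place in the pinwheel (drawn as an 82 x 41.5 mm outline); a bundle lies with its tubes along this point's x (which way round is all the same). In the skid frame at (-42, -21) mm, tubes along the skid's y
- frame (a joint): hold-down frame, rad: 0 = fully down, level, 3 mm over the bundles; 1.57 = upright; stops at 1.9, leaning back away from the robot. It starts half open, over the deck; to load the deck tip it a little beyond upright (about 1.7), or hands working at the back of the deck will knock it. Stiff hinge: it stays where it is left; 3 to 5 N at the sleeve move it
- frame_hinge (a point): middle of the frame's hinge axis, which runs along the skid's y; skid frame (125, 0, 78) mm
- frame_grip (a point): middle of the black sleeve (16 mm thick, 36 long, along the skid's y) on the frame's 10 mm cross bar, 213 mm from the hinge axis, at y = +4 mm in the skid frame; grip it here from above. The frame has two 10 mm bars, at y = +-35, from the hinge to the cross bar; the right-hand one (y = -35) goes on past the cross bar as a flat tongue 16 mm wide, 5 mm thick and 44 mm long, which comes to lie between the fork plates
- eye (a point): centre of the near (right-hand, -y) eye of the fork, on its outer face; 92.5 mm above the worktop; axes as the skid's. The pin goes in along the skid's +y through both eyes, which are in line (outer faces 38 mm apart)
- pin: locking pin, 110 mm: black square handle 50 x 20 x 20 mm and a 12 mm steel rod 60 mm long with a tapered nose; origin on the axis where the rod leaves the handle, x along the rod to the nose, handle from x = -50 to 0. 0.12 kg; starts lying on the worktop to the right, origin 10 mm up, nose roughly away from the robot (+x)

How it is judged:
By the outcome, as a careful person would: the job done as asked, in the order asked, and still so for the second after the job is handed in, with the robot touching nothing.
Of bundle3, bundle4 only 1 to 2 are there at a start; the rules pass over those that are not, and their reading is None.
Of foam_offcut0, foam_offcut2 only 1 to 2 are there at a start; the rules pass over those that are not, and their reading is None.
At some moment in a run one of pin may be knocked a few centimetres aside while the robot is not near it.
Once in a run the grip may slacken for a moment while it holds something.
It also fails if it takes over 200 s, if anything falls off the work surface, if the arm or the gripper's body presses on something with over 40 N, if the wrist force passes 120 N, or if a joint passes its speed limit or range.

## Robot

A 6-joint arm with a two-finger parallel gripper is mounted at the origin on a cart in front of the work surface, level with it; the furniture and walls round the work are solid. World frame = base frame: x ahead of the robot, y to its left, z up, the work surface at z = 0. Lengths are in mm, angles in rad, forces in N, time in s.
With the tool pointing down it reaches from about 325 to 775 mm from the base axis. Payload 9.3 kg.
Tool frame: the origin (TCP) lies on the centre line of the jaws, within the pads' length; the fingertips stand 25 mm ahead of it and the grasp point (between the pads) lies 6 mm ahead of it (ctrl.nose_length is the distance from the TCP to the fingertips, in mm); z points along the fingers, y is the line along which they close (so a half turn about z gives the same grasp; the last joint's range is limited). The gripper opens to 85 mm and grips with 20 to 120 N. Pads are 22 mm wide; open, the fingers measure 114 mm over their backs; the gripper's body (76 mm by 85 mm) begins 54 mm behind the grasp point. The pads swing forward as they close: fully open they stand 13 mm farther back than shut.
Start: joints at [1.178, 0.259, 0.021, 1.334, 0, 1.418], TCP at [130.631, 534.259, 230.579] pointing down, gripper open.
Joint ranges: [-3.04, 3.04], [-0.91, 1.82], [-1.04, 1.36], [-1.92, 1.95], [-1.52, 1.45], [-3.14, 3.14]. Speed limits (rad/s): [2.22, 2.22, 2.79, 3.14, 3.14, 3.14].

## Interface

Orientations are given as [roll, pitch, yaw] about the fixed x, y, z axes, in that order (R = Rz(yaw) Ry(pitch) Rx(roll)).
In Python, from cell import ctrl, cams gives the robot as it stands.
- The arm moves only by the shell command python3 -m jog 'ROWS' [OPENING] [FORCE]. ROWS is JSON, a list of rows, each an object with "translation": the shift along the world's x, y, z scaled (see below), a list of three; "yaw": the turn about the world's z scaled (see below). A call has 1 to 5 rows; each row is the pose to reach, as a shift and turn from the pose commanded when the call began; what a row does not reach only later rows make up. The controller multiplies each number of a shift by 0.25 m and each number of a turn by 1.5 rad. A row lasts 1/10 s, in which the tool goes at most 50 mm and 8.59 degrees, less where a joint would pass 70% of its speed; a pose out of reach is approached as far as the arm can. A call with a number of a shift or a turn outside -1 to 1 is refused whole. A call with a gripper value outside its range is refused whole. OPENING is the gripper command: -1 is shut, 1 is fully open, values between are in proportion, set as the call begins (- or left out, the last holds). The fingers move at their own pace and stop on an object; FORCE is the grip in N (left out, the last holds). Time passes only in rows, so rows that repeat a pose let the fingers close. It gives the time, the measured TCP pose, the force, the opening and the grip force at its end, in the units of the state.
- ctrl.observe(): the state, without advancing time (a new reading comes with each control period).
- cams.get_image(name): name is "scene" or "top" or "wrist"; returns a dict with "img" (480x640x3 uint8, red, green, blue), "camera_matrix" (3x3 intrinsics, pixels), "R" (3x3) and "t" (3): a world point X has camera coordinates R X + t. Camera axes: x right, y down, z forward; pixel columns grow to the right and rows downward; lengths in mm; the calibration is good to about 2 mm. A picture is of the moment at which its call begins. There is no depth.
- ctrl.job_done(): hands the job in; it is judged then, once.
The state is a dict: "clock": time; "joint_pos": joint angles; "joint_velocities": joint speeds; "joint_efforts": joint torques, N m; "tcp_pos": TCP position; "eef_rot": TCP orientation; "wrist_force": force on the tool from outside, world axes, zero at the start; "moment": the same for the moment, N m; "finger_gap": finger opening in mm; "grip_force": force on a finger pad.
Only numpy, scipy, OpenCV 4.12 (cv2) and the standard library are available. Lean on these libraries where they do the work, as an engineer would, in place of code of your own. Each camera call takes 0.05 s, during which the arm holds its last target. There are 200 camera calls.

## Working session

There is one attempt and no reset: what is moved stays moved. The work goes in short steps, Python scripts to look and compute and a shell command to move; the robot and the scene stay as the last step left them, time stands still between calls to the robot, and variables do not carry over. Pictures are saved under pics/ and viewed, at most 14 in all, crops included, and the job is handed in when it is done.

```bash
ls; mkdir -p pics; python3 - <<'E'
from cell import ctrl,cams
import cv2,pickle,numpy as np
d={}
for n in ("scene","top","wrist"):
    g=cams.get_image(n); d[n]=g; cv2.imwrite(f"pics/{n}0.png",g["img"][:,:,::-1])
    R=np.array(g["R"]);print(n,np.round(g["camera_matrix"],1).tolist(),np.round(R,3).tolist(),np.round(-R.T@np.array(g["t"])).tolist())
pickle.dump(d,open("v0.pkl","wb"))
print(ctrl.observe())
E
```

```text
pics
scene [[466.9, 0.0, 315.8], [0.0, 466.9, 236.0], [0.0, 0.0, 1.0]] [[0.895, -0.446, 0.013], [-0.315, -0.654, -0.688], [0.316, 0.612, -0.726]] [210.0, -444.0, 766.0]
top [[489.3, 0.0, 315.5], [0.0, 489.3, 237.0], [0.0, 0.0, 1.0]] [[-0.017, -1.0, -0.013], [-0.998, 0.017, -0.067], [0.067, 0.011, -0.998]] [482.0, 131.0, 990.0]
wrist [[393.3, 0.0, 314.6], [0.0, 393.3, 243.3], [0.0, 0.0, 1.0]] [[0.236, 0.972, -0.002], [0.919, -0.223, 0.325], [0.315, -0.079, -0.946]] [48.0, 554.0, 373.0]
{'clock': 0.15, 'joint_pos': array([1.17838753e+00, 2.59043657e-01, 2.09624883e-02, 1.33368877e+00,
       4.32896649e-05, 1.41818773e+00]), 'joint_velocities': array([-0.00089325, -0.00073951,  0.0017896 , -0.00065847,  0.00058631,
       -0.00010362]), 'joint_efforts': array([ 2.19336813e-03, -5.55971718e+01,  3.44660282e+01,  1.14492982e-02,
       -1.77095590e-04, -4.10445097e-06]), 'tcp_pos': array([130.54969567, 534.07777846, 230.12587474]), 'eef_rot': array([-3.14063694e+00, -1.90791584e-04,  2.90179233e+00]), 'wrist_force': array([-0.23275708,  0.10572221,  0.10262741]), 'moment': array([-0.02667237, -0.03140218, -0.01872804]), 'grip_force': 0.0, 'finger_gap': 85.05631196368286}
```

View pics/scene0.png

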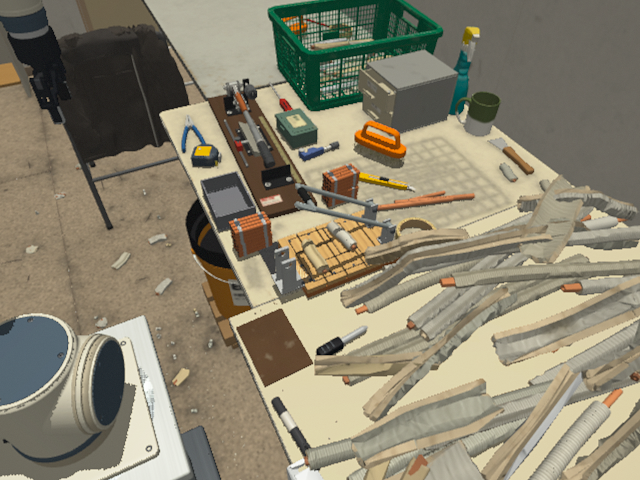

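View pics/top0.png

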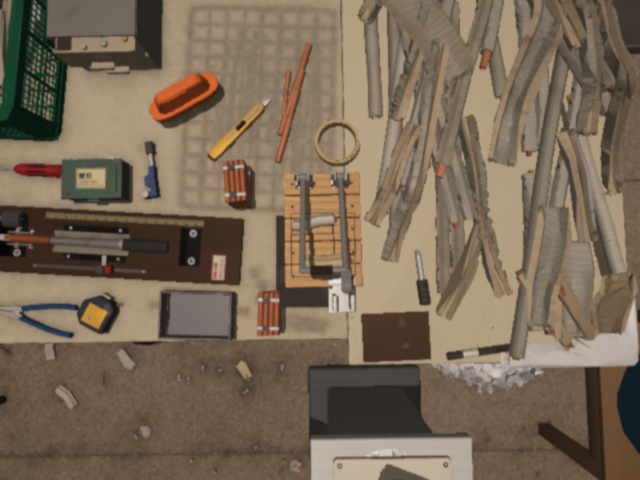

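```bash
cat > h.py <<'E'
import cv2,pickle,numpy as np
from cell import ctrl,cams
def cam(g): return np.array(g["camera_matrix"]),np.array(g["R"]),np.array(g["t"]).ravel()
def px2w(g,u,v,z):
    K,R,t=cam(g); d=R.T@np.linalg.inv(K)@np.array([u,v,1.]); c=-R.T@t
    return c+d*(z-c[2])/d[2]
def w2px(g,P):
    K,R,t=cam(g); q=(R@np.atleast_2d(P).T).T+t; q=(K@q.T).T; return q[:,:2]/q[:,2:]
def crop(g,u0,v0,u1,v1,s,name): 
    im=cv2.resize(g["img"][v0:v1,u0:u1,::-1],None,fx=s,fy=s,interpolation=cv2.INTER_CUBIC); cv2.imwrite(f"pics/{name}.png",im)
def load(n): return pickle.load(open("v0.pkl","rb"))[n]
E
python3 - <<'E'
from h import *
crop(load("top"),210,150,450,330,3.3,"top0c")
crop(load("scene"),190,150,450,360,2.8,"scene0c")
E
```

```text
(no output)
```

View pics/top0c.png

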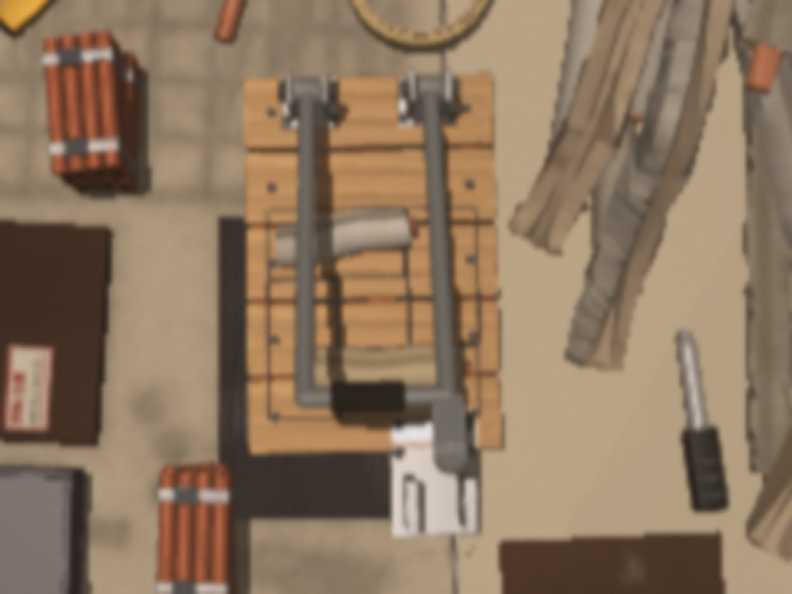

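View pics/scene0c.png

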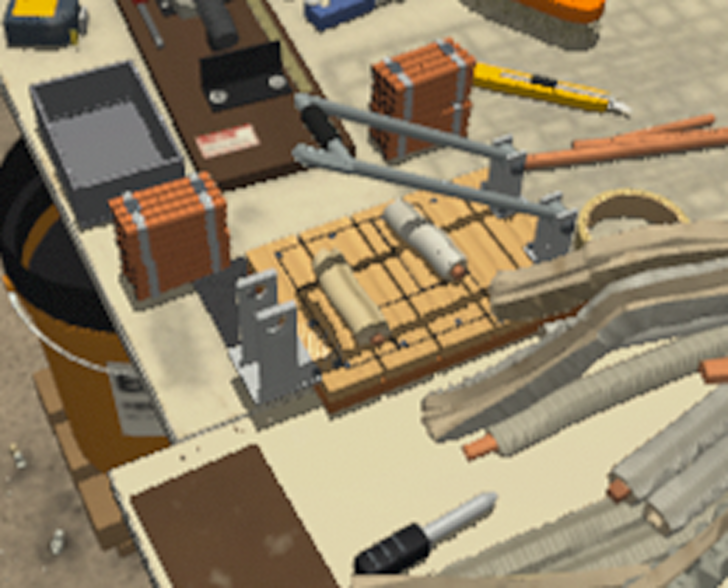

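```bash
python3 - <<'E'
from h import *
T=load("top");S=load("scene")
tp=lambda u,v,z:px2w(T,210+(u-1.15)/3.3,150+(v-1.15)/3.3,z)[:2]
sp=lambda u,v,z:px2w(S,190+(u-.9)/2.8,150+(v-.9)/2.8,z)[:2]
def show(n,f,z,pts): 
    P=np.array([f(u,v,z) for u,v in pts]); print(n,P.round(1).tolist()," mean",P.mean(0).round(1)); return P
D=show("deck",tp,30,[(249,453),(245,77),(493,73),(502,447)])
fwd=(D[1]-D[0]+D[2]-D[3]); lat=(D[0]-D[3]+D[1]-D[2])
print("lens",np.linalg.norm(fwd)/2,np.linalg.norm(lat)/2,"yaw",np.arctan2(fwd[1],fwd[0]),np.arctan2(-lat[0],lat[1]))
show("outline ring",tp,30,[(268,418),(268,210),(476,207),(478,413)])
show("B2top",tp,80,[(44,40),(112,32),(122,166),(57,174)])
show("B1top(front end)",tp,80,[(160,466),(230,466)])
g=T["img"].astype(int); m=((g[...,0]-g[...,2]>60)&(g[...,0]-g[...,1]>45)).astype(np.uint8)
for (u0,v0,u1,v1) in [(245,280,295,345),(215,150,258,215)]:
    q=np.argwhere(m[v0:v1,u0:u1])[:,::-1]+[u0,v0]; 
    P=np.array([px2w(T,u,v,80)[:2] for u,v in q],np.float32); print("seg",P.min(0),P.max(0),cv2.minAreaRect(P))
show("B1top scene",sp,80,[(110,202),(209,174),(226,208),(124,240)])
show("B2top scene",sp,80,[(370,67),(456,38),(474,63),(386,95)])
show("pin nose,joint,tail top",tp,10,[(684,330),(702,428),(711,508)])
show("pin scene nose,joint,tail",sp,10,[(490,497),(422,533),(362,567)])
show("foam A(front) top",tp,17,[(313,361),(440,361)])
show("foam A scene ends upper",sp,17,[(330,258),(378,340)])
show("foam B top",tp,20,[(277,240),(410,224)])
show("foam B scene",sp,20,[(400,210),(455,265)])
show("tray rim orig",lambda u,v,z:px2w(T,u,v,z)[:2],45,[(160,290),(234,290),(235,339),(159,339)])
show("fork tops top",tp,107,[(400,470),(470,470)])
show("sleeve centre z~150..200",tp,180,[(367,398)])
E
```

```text
deck [[449.8, 202.8], [675.1, 202.4], [674.7, 53.3], [450.9, 53.0]]  mean [562.6 127.9]
lens 224.5688369082217 149.495544711417 yaw -0.0003279204707179496 0.0022659501081952254
outline ring [[470.3, 191.3], [594.3, 189.7], [593.9, 65.3], [471.2, 66.8]]  mean [532.4 128.2]
B2top [[688.7, 313.6], [692.5, 274.6], [615.2, 269.4], [611.3, 306.5]]  mean [651.9 291. ]
B1top(front end) [[445.0, 249.2], [444.3, 209.9]]  mean [444.7 229.6]
seg [363.72598 182.45906] [464.1687  250.19794] ((417.41021728515625, 226.54067993164062), (57.093666076660156, 116.45439147949219), 69.97699737548828)
seg [611.98425 272.40778] [711.52    328.69388] ((665.7210693359375, 295.624755859375), (104.61674499511719, 48.96136474609375), 13.671688079833984)
B1top scene [[363.7, 248.7], [441.1, 244.8], [438.7, 205.6], [359.9, 207.3]]  mean [400.9 226.6]
B2top scene [[609.6, 306.3], [693.2, 309.5], [690.1, 273.7], [605.0, 268.9]]  mean [649.5 289.6]
pin nose,joint,tail top [[519.0, -60.4], [459.7, -69.4], [411.7, -73.3]]  mean [463.4 -67.7]
pin scene nose,joint,tail [[515.9, -59.2], [461.5, -63.3], [414.8, -68.2]]  mean [464.  -63.6]
foam A(front) top [[503.9, 164.5], [502.6, 88.1]]  mean [503.2 126.3]
foam A scene ends upper [[511.4, 179.2], [507.4, 89.7]]  mean [509.4 134.4]
foam B top [[577.2, 185.1], [585.5, 104.6]]  mean [581.3 144.8]
foam B scene [[583.9, 199.6], [594.1, 128.0]]  mean [589.  163.8]
tray rim orig [[448.3, 443.5], [446.0, 300.3], [352.6, 298.9], [354.8, 445.0]]  mean [400.4 371.9]
fork tops top [[441.8, 115.0], [441.2, 76.9]]  mean [441.5  96. ]
sleeve centre z~150..200 [[481.2, 132.1]]  mean [481.2 132.1]
```

```bash
python3 -m jog '[{"translation":[0.12,-0.13,0.16],"yaw":-0.1},{"translation":[0.24,-0.26,0.16],"yaw":-0.2},{"translation":[0.36,-0.4,0.16],"yaw":-0.3},{"translation":[0.48,-0.53,0.16],"yaw":-0.4},{"translation":[0.6,-0.66,0.16],"yaw":-0.5}]' 1 40
python3 -m jog '[{"translation":[0.8,-0.948,0],"yaw":-0.387},{"translation":[0.8,-0.948,0],"yaw":-0.387},{"translation":[0.8,-0.948,0],"yaw":-0.387},{"translation":[0.8,-0.948,0],"yaw":-0.387},{"translation":[0.8,-0.948,0],"yaw":-0.387}]'
python3 -m jog '[{"translation":[0,0,0],"yaw":0}]'
```

```text
clock: 0.65
tcp_pos: [281.4, 367.8, 270.6]
eef_rot: [3.141, -0.0, 2.146]
wrist_force: [-0.3, 0.6, 0.7]
finger_gap: 85.1
grip_force: 0.0
clock: 1.15
tcp_pos: [442.7, 176.3, 270.6]
eef_rot: [3.141, -0.0, 1.567]
wrist_force: [0.2, -0.4, 0.1]
finger_gap: 85.2
grip_force: 0.0
clock: 1.25
tcp_pos: [445.0, 174.0, 269.8]
eef_rot: [-3.141, 0.001, 1.565]
wrist_force: [-0.1, 0.9, -0.4]
finger_gap: 85.3
grip_force: 0.0
```

```bash
python3 -m jog '[{"translation":[0.144,-0.168,0],"yaw":0.004},{"translation":[0.144,-0.168,0],"yaw":0.004},{"translation":[0.144,-0.168,0],"yaw":0.004}]'
python3 - <<'E'
from h import *
g=cams.get_image("wrist"); crop(g,0,0,640,480,1,"w1"); pickle.dump(g,open("w1.pkl","wb")); print(ctrl.observe()["tcp_pos"]); print(w2px(g,[[481.3,132,198],[481,114,198],[481,150,198],[450,132,55]]).round())
E
```

```text
clock: 1.55
tcp_pos: [478.2, 135.6, 270.0]
eef_rot: [-3.14, -0.0, 1.575]
wrist_force: [-0.4, -0.2, -0.2]
finger_gap: 85.4
grip_force: 0.0
[477.52759493 136.31657043 270.2394879 ]
[[321. 265.]
 [320. 292.]
 [321. 236.]
 [286. 207.]]
```

View pics/w1.png

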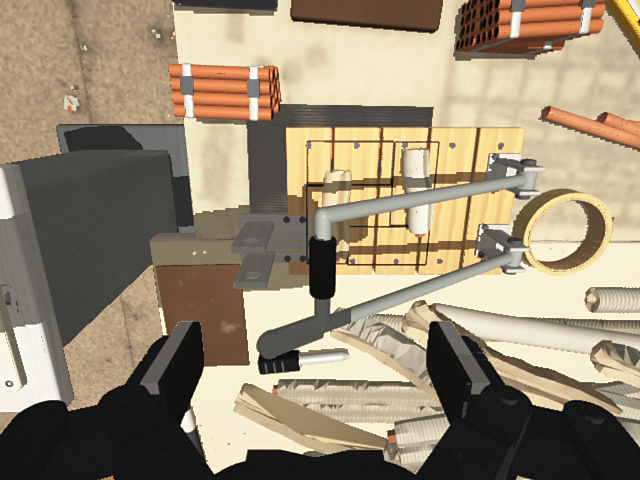

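```bash
python3 - <<'E'
from h import *
g=pickle.load(open("w1.pkl","rb"))
for n,z,pts in [("B1 top",80,[(170,65),(278,68),(280,117),(173,118)]),("foamA",17+30,[(324,172),(351,171),(352,262),(333,262)]),("foamB",22+30,[(403,150),(425,150),(430,232),(410,234)]),("deck",30,[(287,128),(524,128),(523,273),(290,274)]),("ring",30,[(306,142),(438,142),(428,264),(307,263)]),("fork tops",107,[(237,247),(272,247),(239,286),(270,286)])]:
    P=np.array([px2w(g,u,v,z)[:2] for u,v in pts]); print(n,P.round().tolist(),P.mean(0).round(1))
E
python3 -m jog '[{"translation":[0.014,-0.016,0],"yaw":0},{"translation":[0.014,-0.016,-0.14],"yaw":0},{"translation":[0.014,-0.016,-0.26],"yaw":0},{"translation":[0.014,-0.016,-0.26],"yaw":0}]' 1 40
python3 -m jog '[{"translation":[0,0,0],"yaw":0},{"translation":[0,0,0],"yaw":0},{"translation":[0,0,0],"yaw":0},{"translation":[0,0,0],"yaw":0},{"translation":[0,0,0],"yaw":0}]' -1 40
python3 -m jog '[{"translation":[0,0,0],"yaw":0},{"translation":[0,0,0],"yaw":0},{"translation":[0,0,0],"yaw":0}]' -1 40
```

```text
B1 top [[364.0, 250.0], [448.0, 248.0], [449.0, 212.0], [362.0, 211.0]] [405.8 230.3]
foamA [[486.0, 163.0], [511.0, 164.0], [515.0, 74.0], [496.0, 73.0]] [501.7 118.6]
foamB [[556.0, 184.0], [576.0, 184.0], [588.0, 107.0], [569.0, 105.0]] [572.2 145. ]
deck [[451.0, 201.0], [672.0, 203.0], [698.0, 56.0], [451.0, 53.0]] [568. 128.]
ring [[469.0, 189.0], [593.0, 189.0], [596.0, 65.0], [469.0, 65.0]] [531.9 127.1]
fork tops [[413.0, 110.0], [442.0, 110.0], [413.0, 75.0], [439.0, 75.0]] [426.8  92.6]
clock: 2.0
tcp_pos: [479.0, 132.8, 202.7]
eef_rot: [-3.136, 0.0, 1.579]
wrist_force: [-1.0, -0.2, -0.4]
finger_gap: 85.7
grip_force: 0.0
clock: 2.5
tcp_pos: [481.6, 132.2, 206.1]
eef_rot: [3.141, -0.0, 1.577]
wrist_force: [0.0, -0.0, 0.6]
finger_gap: 12.2
grip_force: 0.0
clock: 2.8
tcp_pos: [481.4, 132.2, 205.7]
eef_rot: [3.141, -0.0, 1.577]
wrist_force: [-0.4, -0.3, 1.5]
finger_gap: -0.1
grip_force: 0.6
```

```bash
python3 - <<'E'
from h import *
g=cams.get_image("wrist");s=cams.get_image("scene")
a=cv2.resize(g["img"][180:480,220:620],(480,360)); b=cv2.resize(s["img"][60:300,180:440],(520,480))
m=np.zeros((480,800,3),np.uint8); m[:360,:400]=cv2.resize(a,(400,360)); m[:,400:]=cv2.resize(b,(400,480))
cv2.imwrite("pics/m2.png",m[:,:,::-1])
E
```

```text
(no output)
```

View pics/m2.png

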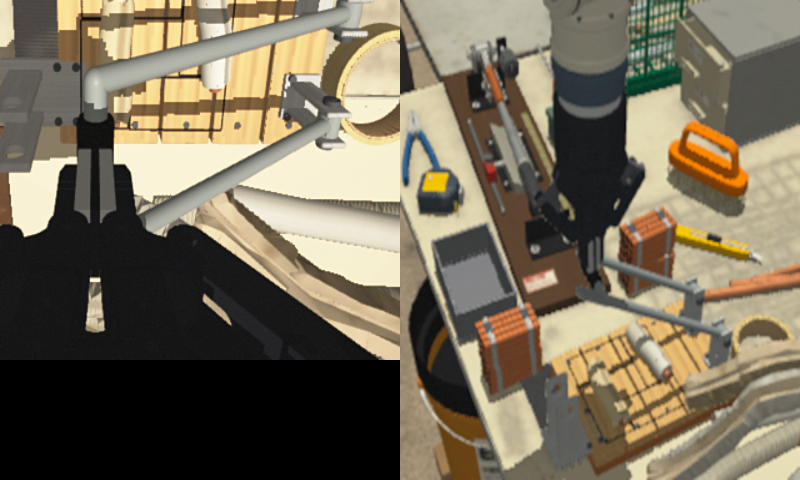

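```bash
python3 - <<'E'
from h import *
T=load("top");S=load("scene");W=pickle.load(open("w1.pkl","rb"))
obs=[(T,(320.8,270.3)),(S,(304.2,195.4)),(W,(322,266))]
from scipy.optimize import least_squares
for k in (obs,obs[:2],obs[1:]):
    r=least_squares(lambda X:np.concatenate([w2px(g,X)[0]-p for g,p in k]),[480,132,190]); print(r.x.round(1),r.fun.round(1), "theta",np.arctan2(r.x[2]-78,657.3-r.x[0]),np.hypot(r.x[2]-78,657.3-r.x[0]))
E
```

```text
[481.6 132.3 200.8] [-0.  -0.3 -0.1  0.  -0.1  0. ] theta 0.6101230046820291 214.32398449523288
[481.4 132.1 201.1] [ 0.1 -0.2 -0.2  0. ] theta 0.6107503604313294 214.66848678691142
[481.7 132.3 200.8] [-0.1  0.   0.   0. ] theta 0.6102978495772503 214.2842385152122
```

```bash
python3 - <<'E'
from h import *
s=cams.get_image("scene"); w=cams.get_image("wrist")
for th in np.arange(.3,.66,.04):
    c=np.array([657.3-213*np.cos(th),0,78+213*np.sin(th)])
    print(round(th,2),c.round(), "sleeve",w2px(s,c+[0,132,0]).round(),"elbow y+35 scene",w2px(s,c+[0,163,0]).round(),"wrist",w2px(w,c+[0,163,0]).round())
print(ctrl.nose_length)
E
```

```text
0.3 [454.   0. 141.] sleeve [[291. 224.]] elbow y+35 scene [[284. 213.]] wrist [[266. 211.]]
0.34 [456.   0. 149.] sleeve [[292. 220.]] elbow y+35 scene [[285. 210.]] wrist [[269. 215.]]
0.38 [459.   0. 157.] sleeve [[294. 217.]] elbow y+35 scene [[287. 206.]] wrist [[273. 219.]]
0.42 [463.   0. 165.] sleeve [[295. 213.]] elbow y+35 scene [[288. 203.]] wrist [[278. 223.]]
0.46 [466.   0. 173.] sleeve [[297. 209.]] elbow y+35 scene [[290. 199.]] wrist [[285. 228.]]
0.5 [470.   0. 180.] sleeve [[299. 206.]] elbow y+35 scene [[292. 196.]] wrist [[292. 233.]]
0.54 [475.   0. 188.] sleeve [[301. 202.]] elbow y+35 scene [[294. 192.]] wrist [[301. 238.]]
0.58 [479.   0. 195.] sleeve [[303. 198.]] elbow y+35 scene [[296. 188.]] wrist [[311. 243.]]
0.62 [484.   0. 202.] sleeve [[305. 195.]] elbow y+35 scene [[298. 185.]] wrist [[323. 249.]]
25.0
```

```bash
python3 - <<'E'
from h import *
w=cams.get_image("wrist")
for z in (181,190,200,206,215): print(z,w2px(w,[481.4,132.2,z]).round(),w2px(w,[481.4,143,z]).round(),w2px(w,[481.4,150,z]).round())
crop(w,240,200,440,350,4,"w3"); print(ctrl.observe()["tcp_pos"],ctrl.observe()["finger_gap"])
E
```

```text
181 [[316. 296.]] [[316. 274.]] [[316. 260.]]
190 [[316. 305.]] [[316. 283.]] [[317. 268.]]
200 [[316. 316.]] [[316. 293.]] [[317. 277.]]
206 [[316. 323.]] [[317. 299.]] [[317. 284.]]
215 [[316. 335.]] [[317. 310.]] [[317. 294.]]
[481.35933595 132.17217477 205.58796622] -0.17377112365864833
```

View pics/w3.png

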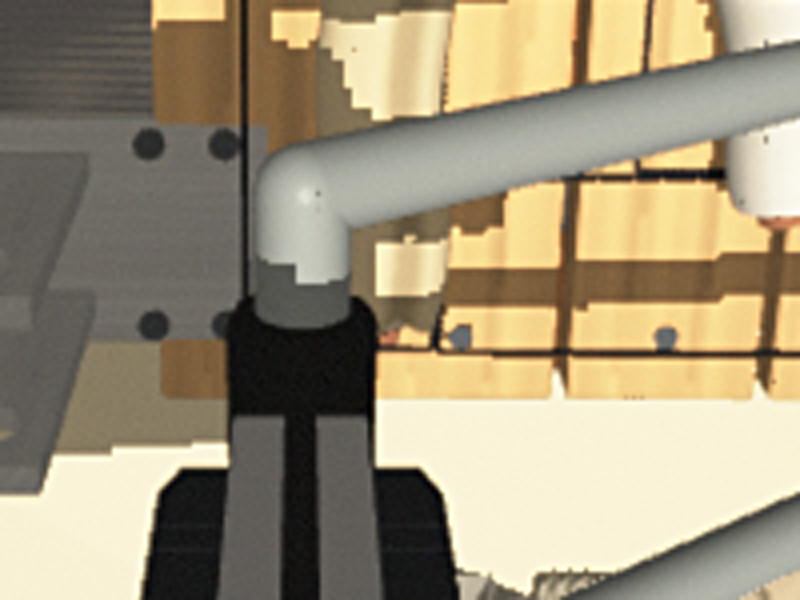

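```bash
python3 -m jog '[{"translation":[0.02,0,0.04],"yaw":0},{"translation":[0.04,0,0.08],"yaw":0},{"translation":[0.04,0,0.08],"yaw":0},{"translation":[0.04,0,0.08],"yaw":0}]'
python3 - <<'E'
from h import *
w=cams.get_image("wrist")
cv2.imwrite("pics/w4.png",cv2.resize(w["img"][200:400,220:480,::-1],None,fx=3,fy=3))
E
```

```text
clock: 3.45
tcp_pos: [491.2, 132.2, 225.2]
eef_rot: [-3.141, -0.0, 1.577]
wrist_force: [-1.0, -0.6, -1.9]
finger_gap: 0.3
grip_force: 0.0
```

View pics/w4.png

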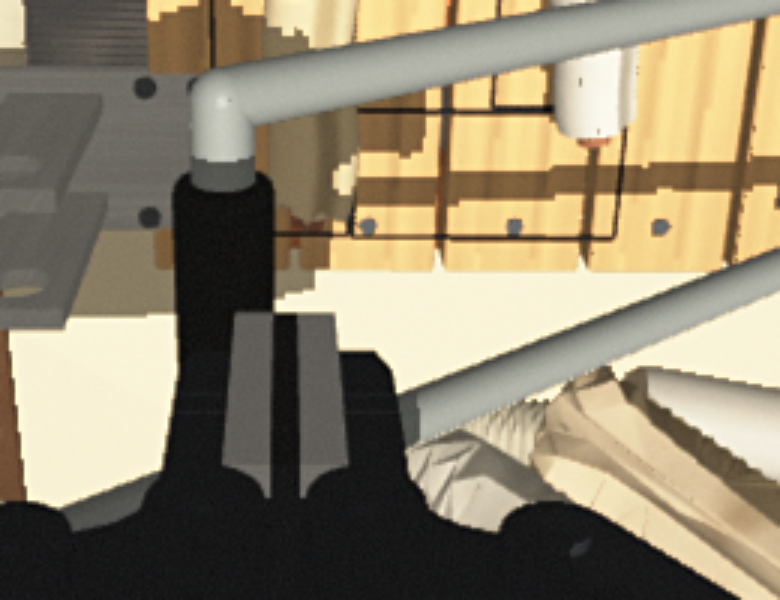

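```bash
python3 -m jog '[{"translation":[0,0,0.08],"yaw":0},{"translation":[-0.04,0,0.08],"yaw":0},{"translation":[-0.04,0,0.08],"yaw":0},{"translation":[-0.04,0,0.08],"yaw":0},{"translation":[-0.04,0,0.08],"yaw":0}]' 1 40
python3 -m jog '[{"translation":[0,0,-0.1],"yaw":0},{"translation":[0,0,-0.24],"yaw":0},{"translation":[0,0,-0.24],"yaw":0},{"translation":[0,0,-0.24],"yaw":0}]'
python3 -m jog '[{"translation":[0,0,0],"yaw":0},{"translation":[0,0,0],"yaw":0},{"translation":[0,0,0],"yaw":0},{"translation":[0,0,0],"yaw":0},{"translation":[0,0,0],"yaw":0}]' -1 40
python3 -m jog '[{"translation":[0,0,0],"yaw":0},{"translation":[0,0,0],"yaw":0}]' -1 40
```

```text
clock: 4.0
tcp_pos: [481.1, 132.2, 245.0]
eef_rot: [-3.141, 0.0, 1.577]
wrist_force: [0.7, -0.0, 0.2]
finger_gap: 72.5
grip_force: 0.0
clock: 4.4
tcp_pos: [481.2, 132.2, 185.8]
eef_rot: [-3.14, 0.0, 1.577]
wrist_force: [-0.8, -0.0, 0.6]
finger_gap: 85.5
grip_force: 0.0
clock: 4.9
tcp_pos: [481.4, 132.2, 185.9]
eef_rot: [3.141, -0.0, 1.577]
wrist_force: [-1.7, -0.1, 1.7]
finger_gap: 14.6
grip_force: 39.6
clock: 5.1
tcp_pos: [481.3, 132.2, 185.8]
eef_rot: [3.142, -0.0, 1.577]
wrist_force: [-1.5, 0.0, 2.9]
finger_gap: 14.6
grip_force: 39.4
```

```bash
python3 -m jog '[{"translation":[0.052,0,0.068],"yaw":0},{"translation":[0.11,0,0.13],"yaw":0},{"translation":[0.174,0,0.186],"yaw":0},{"translation":[0.243,0,0.236],"yaw":0},{"translation":[0.317,0,0.278],"yaw":0}]' -1 60
python3 -m jog '[{"translation":[0.078,0,0.035],"yaw":0},{"translation":[0.158,0,0.062],"yaw":0},{"translation":[0.242,0,0.08],"yaw":0},{"translation":[0.326,0,0.091],"yaw":0},{"translation":[0.411,0,0.092],"yaw":0}]'
python3 -m jog '[{"translation":[0.04,0,-0.003],"yaw":0},{"translation":[0.085,0,-0.007],"yaw":0},{"translation":[0.127,0,-0.013],"yaw":0},{"translation":[0.127,0,-0.013],"yaw":0},{"translation":[0.127,0,-0.013],"yaw":0}]'
```

```text
clock: 5.6
tcp_pos: [558.4, 132.4, 256.8]
eef_rot: [-3.138, -0.0, 1.578]
wrist_force: [-13.9, 0.5, 16.8]
finger_gap: 13.5
grip_force: 61.6
clock: 6.1
tcp_pos: [663.4, 132.7, 279.3]
eef_rot: [3.141, -0.001, 1.578]
wrist_force: [-2.4, 1.8, 24.4]
finger_gap: 13.6
grip_force: 65.6
clock: 6.6
tcp_pos: [695.9, 132.7, 275.2]
eef_rot: [3.14, -0.001, 1.577]
wrist_force: [2.0, 2.0, 3.8]
finger_gap: 13.4
grip_force: 64.7
```

```bash
python3 -m jog '[{"translation":[0,0,0],"yaw":0},{"translation":[0,0,0.0],"yaw":0},{"translation":[0,0,0.1],"yaw":0},{"translation":[0,0,0.24],"yaw":0}]' 1 40
python3 -m jog '[{"translation":[-0.2,0,0],"yaw":0},{"translation":[-0.4,0,0],"yaw":0},{"translation":[-0.6,0,0],"yaw":0},{"translation":[-0.6,0,-0.15],"yaw":0},{"translation":[-0.6,0,-0.3],"yaw":0}]'
python3 -m jog '[{"translation":[0,0,0],"yaw":0},{"translation":[0,0,0],"yaw":0}]'
python3 - <<'E'
from h import *
g=cams.get_image("wrist"); pickle.dump(g,open("w5.pkl","wb")); cv2.imwrite("pics/w5.png",cv2.resize(g["img"][0:330,100:540,::-1],None,fx=1.8,fy=1.8))
E
```

```text
clock: 7.0
tcp_pos: [694.4, 132.0, 333.5]
eef_rot: [-3.137, 0.001, 1.577]
wrist_force: [0.9, -1.5, 0.6]
finger_gap: 71.2
grip_force: 0.0
clock: 7.5
tcp_pos: [543.9, 132.3, 260.9]
eef_rot: [3.137, -0.0, 1.578]
wrist_force: [1.0, 0.2, -0.4]
finger_gap: 85.7
grip_force: 0.0
clock: 7.7
tcp_pos: [545.1, 132.1, 260.5]
eef_rot: [-3.141, 0.0, 1.577]
wrist_force: [0.2, -0.1, 1.3]
finger_gap: 85.4
grip_force: 0.0
```

View pics/w5.png

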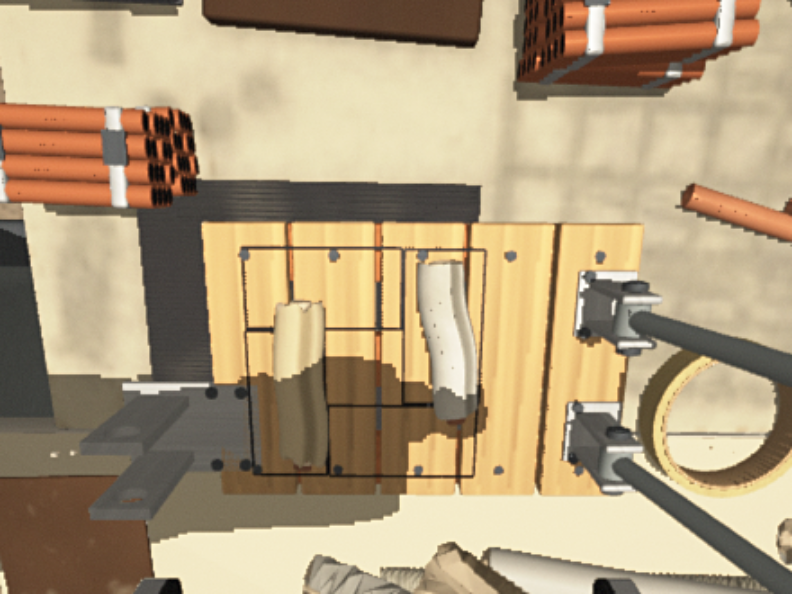

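```bash
python3 - <<'E'
from h import *
g=pickle.load(open("w5.pkl","rb"))
for n,z,pts in [("foamA",44,[(275,303),(323,303),(325,465),(282,468)]),("foamB",50,[(418,262),(462,260),(478,418),(436,420)]),("deck",30,[(202,222),(643,223),(222,494)]),("ring",30,[(245,248),(486,250),(473,476),(254,474)]),("pinwheel inner",30,[(247,329),(403,328),(403,404),(328,405)]),("forktops",107,[(122,396),(188,396),(93,514),(160,514)]),("B1 right end",80,[(146,108),(168,205)])]:
    P=np.array([px2w(g,100+u/1.8,v/1.8,z)[:2] for u,v in pts]); print(n,P.round(1).tolist(),P.mean(0).round(1), "yaw", np.degrees(np.arctan2(-(P[0]-P[-1])[0],(P[0]-P[-1])[1])).round(1))
E
```

```text
foamA [[487.7, 163.4], [511.9, 163.6], [511.1, 76.0], [487.6, 74.1]] [499.5 119.3] yaw -0.1
foamB [[559.1, 184.6], [580.4, 185.7], [592.2, 105.4], [570.3, 104.1]] [575.5 145. ] yaw 7.9
deck [[450.4, 201.7], [673.1, 202.9], [450.3, 52.2]] [524.6 152.3] yaw -0.0
ring [[471.4, 189.1], [594.5, 189.1], [593.8, 64.5], [469.3, 64.7]] [532.2 126.9] yaw -0.9
pinwheel inner [[470.0, 147.5], [552.7, 148.7], [553.4, 106.8], [512.2, 105.9]] [522.1 127.2] yaw 45.4
forktops [[429.3, 132.0], [458.0, 132.2], [409.5, 75.5], [440.4, 75.7]] [434.3 103.8] yaw 11.1
B1 right end [[443.1, 248.9], [448.7, 210.6]] [445.9 229.7] yaw 8.3
```

```bash
python3 -m jog '[{"translation":[-0.182,-0.04,0],"yaw":-0.004},{"translation":[-0.182,-0.04,-0.2],"yaw":-0.004},{"translation":[-0.182,-0.04,-0.4],"yaw":-0.004},{"translation":[-0.182,-0.04,-0.56],"yaw":-0.004},{"translation":[-0.182,-0.04,-0.7],"yaw":-0.004}]' 0.35 30
python3 -m jog '[{"translation":[0,0,-0.05],"yaw":0},{"translation":[0,0,-0.09],"yaw":0},{"translation":[0,0,-0.09],"yaw":0}]'
python3 -m jog '[{"translation":[0,0,0],"yaw":0},{"translation":[0,0,0],"yaw":0},{"translation":[0,0,0],"yaw":0},{"translation":[0,0,0],"yaw":0}]' -1 30
```

```text
clock: 8.25
tcp_pos: [501.1, 122.2, 84.9]
eef_rot: [3.139, -0.0, 1.571]
wrist_force: [0.3, -0.1, -0.5]
finger_gap: 57.6
grip_force: 0.0
clock: 8.55
tcp_pos: [500.6, 122.2, 62.5]
eef_rot: [3.141, -0.0, 1.571]
wrist_force: [0.3, -0.2, 0.8]
finger_gap: 57.5
grip_force: 0.0
clock: 8.95
tcp_pos: [499.9, 122.3, 63.0]
eef_rot: [3.141, -0.0, 1.571]
wrist_force: [-0.0, -0.1, -0.6]
finger_gap: 0.6
grip_force: 0.0
```

```bash
python3 -m jog '[{"translation":[0,0,0],"yaw":0},{"translation":[0,0,0],"yaw":0},{"translation":[0,0,0],"yaw":0},{"translation":[0,0,-0.04],"yaw":0},{"translation":[0,0,-0.068],"yaw":0}]' 0.35 30
python3 -m jog '[{"translation":[0,0,0],"yaw":0},{"translation":[0,0,0],"yaw":0},{"translation":[0,0,0],"yaw":0},{"translation":[0,0,0],"yaw":0}]' -1 30
```

```text
clock: 9.45
tcp_pos: [499.4, 122.2, 44.4]
eef_rot: [-3.141, 0.0, 1.571]
wrist_force: [-0.1, 0.1, 0.1]
finger_gap: 57.6
grip_force: 0.0
clock: 9.85
tcp_pos: [499.7, 122.2, 45.6]
eef_rot: [3.141, -0.0, 1.571]
wrist_force: [-1.2, 0.1, -0.2]
finger_gap: 0.7
grip_force: 0.2
```

```bash
python3 -m jog '[{"translation":[0,0,0],"yaw":0},{"translation":[0,0,0],"yaw":0},{"translation":[0,0,0],"yaw":0},{"translation":[0,0,-0.02],"yaw":0},{"translation":[0,0,-0.044],"yaw":0}]' 0.35 30
python3 -m jog '[{"translation":[0,0,0],"yaw":0},{"translation":[0,0,0],"yaw":0},{"translation":[0,0,0],"yaw":0},{"translation":[0,0,0],"yaw":0}]' -1 30
python3 - <<'E'
from h import *
g=cams.get_image("wrist"); pickle.dump(g,open("w6.pkl","wb")); cv2.imwrite("pics/w6.png",cv2.resize(g["img"][60:400,120:560,::-1],None,fx=1.6,fy=1.6))
E
```

```text
clock: 10.35
tcp_pos: [499.7, 122.2, 34.0]
eef_rot: [3.141, -0.0, 1.571]
wrist_force: [2.2, -0.5, 0.6]
finger_gap: 57.5
grip_force: 0.0
clock: 10.75
tcp_pos: [499.7, 122.2, 34.4]
eef_rot: [3.141, 0.0, 1.571]
wrist_force: [0.5, -0.2, 0.1]
finger_gap: 26.4
grip_force: 29.5
```

```bash
python3 -m jog '[{"translation":[0,0,0.15],"yaw":0},{"translation":[0,0,0.3],"yaw":0},{"translation":[0,0.1,0.45],"yaw":0},{"translation":[0,0.3,0.5],"yaw":0},{"translation":[-0.05,0.48,0.5],"yaw":0}]' -1 30
python3 -m jog '[{"translation":[-0.15,0.15,0],"yaw":0},{"translation":[-0.3,0.32,0],"yaw":0},{"translation":[-0.39,0.47,0],"yaw":0},{"translation":[-0.39,0.53,0],"yaw":0},{"translation":[-0.39,0.53,-0.1],"yaw":0}]'
python3 -m jog '[{"translation":[0,0,-0.15],"yaw":0},{"translation":[0,0,-0.3],"yaw":0},{"translation":[0,0,-0.34],"yaw":0},{"translation":[0,0,-0.34],"yaw":0},{"translation":[0,0,-0.34],"yaw":0}]'
```

```text
clock: 11.3
tcp_pos: [489.2, 243.6, 162.0]
eef_rot: [3.136, -0.002, 1.569]
wrist_force: [0.9, 0.9, -0.8]
finger_gap: 26.2
grip_force: 29.7
clock: 11.8
tcp_pos: [390.2, 378.1, 136.7]
eef_rot: [3.136, -0.004, 1.575]
wrist_force: [1.3, 0.3, -0.3]
finger_gap: 26.2
grip_force: 29.7
clock: 12.3
tcp_pos: [390.6, 375.0, 50.7]
eef_rot: [3.14, -0.001, 1.571]
wrist_force: [-0.3, 0.5, 0.0]
finger_gap: 26.0
grip_force: 29.7
```

```bash
python3 -m jog '[{"translation":[0,0,0],"yaw":0},{"translation":[0,0,0],"yaw":0},{"translation":[0,0,0.1],"yaw":0},{"translation":[0,0,0.25],"yaw":0},{"translation":[0,0,0.45],"yaw":0}]' 0.1 30
python3 -m jog '[{"translation":[0.14,-0.14,0],"yaw":0.02},{"translation":[0.28,-0.28,0],"yaw":0.04},{"translation":[0.42,-0.42,0],"yaw":0.06},{"translation":[0.56,-0.56,0],"yaw":0.08},{"translation":[0.68,-0.7,0],"yaw":0.092}]' 0.35
python3 -m jog '[{"translation":[0.06,-0.22,0],"yaw":0},{"translation":[0.06,-0.22,-0.1],"yaw":0},{"translation":[0.06,-0.22,-0.25],"yaw":0},{"translation":[0.06,-0.22,-0.4],"yaw":0},{"translation":[0.06,-0.22,-0.45],"yaw":0}]'
python3 -m jog '[{"translation":[0,0,0],"yaw":0}]'
```

```text
clock: 12.8
tcp_pos: [388.9, 374.1, 162.6]
eef_rot: [-3.14, 0.001, 1.571]
wrist_force: [1.2, 0.9, 0.4]
finger_gap: 46.8
grip_force: 0.0
clock: 13.3
tcp_pos: [561.3, 198.1, 162.9]
eef_rot: [3.14, -0.0, 1.71]
wrist_force: [-0.1, 1.0, 0.8]
finger_gap: 57.9
grip_force: 0.0
clock: 13.8
tcp_pos: [573.1, 144.2, 46.9]
eef_rot: [-3.138, -0.0, 1.709]
wrist_force: [-1.2, -0.1, 0.4]
finger_gap: 57.6
grip_force: 0.0
clock: 13.9
tcp_pos: [573.9, 144.6, 48.6]
eef_rot: [-3.139, -0.0, 1.709]
wrist_force: [-0.2, 0.7, 0.0]
finger_gap: 57.4
grip_force: 0.0
```

Lower and grip, lift, carry to the tray at x≈410.

```bash
python3 -m jog '[{"translation":[0.004,0,-0.03],"yaw":0},{"translation":[0.004,0,-0.056],"yaw":0},{"translation":[0.004,0,-0.056],"yaw":0}]' 0.35 30
python3 -m jog '[{"translation":[0,0,0],"yaw":0},{"translation":[0,0,0],"yaw":0},{"translation":[0,0,0],"yaw":0},{"translation":[0,0,0],"yaw":0},{"translation":[0,0,0],"yaw":0}]' -1 30
python3 -m jog '[{"translation":[0,0,0.15],"yaw":0},{"translation":[0,0,0.3],"yaw":0},{"translation":[0,0.1,0.45],"yaw":-0.03},{"translation":[-0.05,0.25,0.5],"yaw":-0.06},{"translation":[-0.17,0.4,0.5],"yaw":-0.092}]'
python3 -m jog '[{"translation":[-0.14,0.14,0],"yaw":0},{"translation":[-0.28,0.28,0],"yaw":0},{"translation":[-0.42,0.42,0],"yaw":0},{"translation":[-0.49,0.51,0],"yaw":0},{"translation":[-0.49,0.51,-0.1],"yaw":0}]'
```

```text
clock: 14.2
tcp_pos: [575.8, 144.9, 35.6]
eef_rot: [3.141, 0.0, 1.71]
wrist_force: [0.1, 0.5, -0.5]
finger_gap: 57.7
grip_force: 0.0
clock: 14.7
tcp_pos: [575.9, 144.8, 36.0]
eef_rot: [3.141, 0.0, 1.709]
wrist_force: [-1.5, -0.8, 6.0]
finger_gap: 24.8
grip_force: 29.6
clock: 15.2
tcp_pos: [535.3, 245.6, 162.6]
eef_rot: [3.137, -0.001, 1.567]
wrist_force: [1.3, 0.7, -1.0]
finger_gap: 24.6
grip_force: 29.9
clock: 15.7
tcp_pos: [409.4, 375.7, 137.9]
eef_rot: [3.137, -0.004, 1.576]
wrist_force: [1.7, -0.9, 0.3]
finger_gap: 24.4
grip_force: 29.9
```

```bash
python3 -m jog '[{"translation":[0,-0.01,-0.15],"yaw":0},{"translation":[0,-0.01,-0.3],"yaw":0},{"translation":[0,-0.01,-0.32],"yaw":0},{"translation":[0,-0.01,-0.32],"yaw":0},{"translation":[0,-0.01,-0.32],"yaw":0}]' -1 30
python3 -m jog '[{"translation":[0,0,0],"yaw":0},{"translation":[0,0,0],"yaw":0},{"translation":[0,0,0.15],"yaw":0},{"translation":[0,0,0.35],"yaw":0},{"translation":[0,0,0.55],"yaw":0}]' 0.1 30
python3 -m jog '[{"translation":[0,-0.1,0.1],"yaw":0.1},{"translation":[0,-0.25,0.16],"yaw":0.2},{"translation":[0,-0.4,0.16],"yaw":0.3},{"translation":[0,-0.55,0.16],"yaw":0.4},{"translation":[0,-0.56,0.16],"yaw":0.5}]' 1
python3 -m jog '[{"translation":[0,0,0],"yaw":0.1},{"translation":[0,0,0],"yaw":0.2},{"translation":[0,0,0],"yaw":0.3},{"translation":[0,0,0],"yaw":0.4},{"translation":[0,0,0],"yaw":0.547}]'
python3 -m jog '[{"translation":[0,0,0],"yaw":0.05},{"translation":[0,0,0],"yaw":0.05}]'
python3 - <<'E'
from h import *
o=ctrl.observe();print(o["tcp_pos"],o["eef_rot"],o["joint_pos"])
g=cams.get_image("wrist"); pickle.dump(g,open("w7.pkl","wb")); cv2.imwrite("pics/w7.png",cv2.resize(g["img"],(800,600))[:,:,::-1])
E
```

```text
clock: 16.2
tcp_pos: [411.6, 370.2, 57.0]
eef_rot: [3.14, -0.001, 1.571]
wrist_force: [0.2, -0.6, 1.0]
finger_gap: 24.4
grip_force: 29.9
clock: 16.7
tcp_pos: [410.3, 369.4, 195.1]
eef_rot: [3.142, -0.0, 1.571]
wrist_force: [1.8, 0.7, 0.4]
finger_gap: 47.1
grip_force: 0.0
clock: 17.2
tcp_pos: [410.4, 226.9, 234.1]
eef_rot: [3.14, 0.001, 2.322]
wrist_force: [-0.1, 0.5, 0.1]
finger_gap: 85.1
grip_force: 0.0
clock: 17.7
tcp_pos: [410.6, 229.6, 233.7]
eef_rot: [3.141, 0.001, 3.075]
wrist_force: [0.1, -0.9, 0.1]
finger_gap: 85.5
grip_force: 0.0
clock: 17.9
tcp_pos: [410.6, 229.7, 233.6]
eef_rot: [3.141, 0.001, -3.138]
wrist_force: [1.2, 0.0, -0.1]
finger_gap: 85.6
grip_force: 0.0
[410.64171137 229.67829616 233.58342958] [ 3.14121259e+00  1.21596373e-03 -3.13846041e+00] [ 3.31359326e-01  1.21060720e-01 -1.46965906e-01  1.30149613e+00
 -3.22062276e-05  3.28226834e-01]
```

View pics/w7.png

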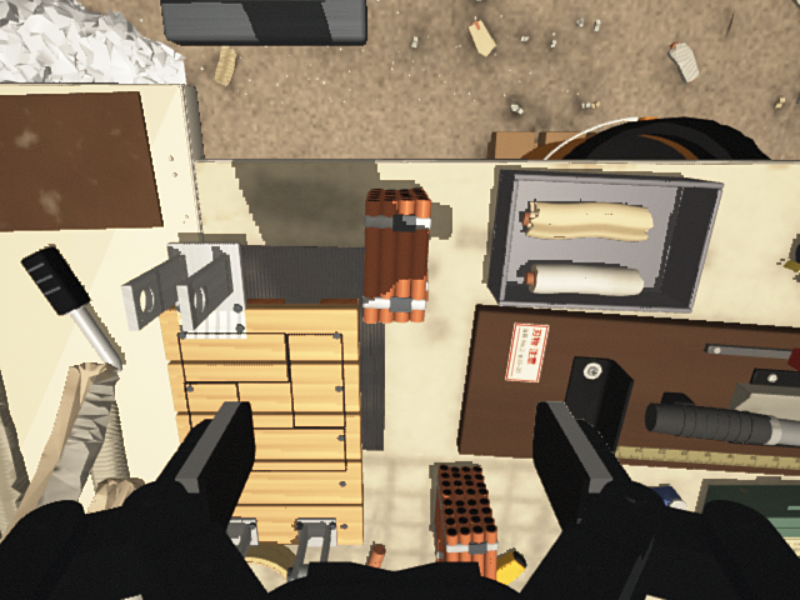

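```bash
python3 - <<'E'
from h import *
g=pickle.load(open("w7.pkl","rb"))
for n,z,pts in [("B3 top",80,[(366,213),(431,213),(425,322),(365,322)]),("pin",10,[(48,285),(78,305),(117,362)]),("ring",30,[(180,334),(344,334),(346,470),(187,470)])]:
    P=np.array([px2w(g,u/1.25,v/1.25,z)[:2] for u,v in pts]); print(n,P.round(1).tolist(),P.mean(0).round(1))
E
```

```text
B3 top [[370.3, 213.0], [370.1, 252.0], [440.1, 250.2], [440.3, 211.4]] [405.2 231.6]
pin [[437.6, -39.1], [453.9, -19.1], [503.4, 2.8]] [465.  -18.4]
ring [[470.0, 67.4], [469.4, 192.3], [593.4, 190.4], [594.0, 56.3]] [531.7 126.6]
```

```bash
python3 -m jog '[{"translation":[0.054,0.006,-0.15],"yaw":0},{"translation":[0.054,0.006,-0.35],"yaw":0},{"translation":[0.054,0.006,-0.55],"yaw":0},{"translation":[0.054,0.006,-0.68],"yaw":0},{"translation":[0.054,0.006,-0.744],"yaw":0}]' 1 90
python3 -m jog '[{"translation":[0,0,0],"yaw":0},{"translation":[0,0,0],"yaw":0},{"translation":[0,0,0],"yaw":0},{"translation":[0,0,0],"yaw":0},{"translation":[0,0,0],"yaw":0}]' -1 90
python3 -m jog '[{"translation":[0,0,0.05],"yaw":0},{"translation":[0,0,0.15],"yaw":0},{"translation":[0,0,0.3],"yaw":0},{"translation":[0,0,0.45],"yaw":0},{"translation":[0,0,0.45],"yaw":0}]'
```

```text
clock: 18.45
tcp_pos: [422.6, 230.7, 44.3]
eef_rot: [-3.14, -0.003, 3.141]
wrist_force: [0.6, -0.3, 0.5]
finger_gap: 85.0
grip_force: 0.0
clock: 18.95
tcp_pos: [425.3, 231.6, 48.6]
eef_rot: [3.141, 0.003, -3.14]
wrist_force: [-0.6, 0.0, 5.7]
finger_gap: 38.9
grip_force: 90.8
clock: 19.45
tcp_pos: [426.3, 232.0, 164.7]
eef_rot: [3.139, 0.009, -3.14]
wrist_force: [1.1, 1.0, -3.6]
finger_gap: 38.8
grip_force: 91.0
```

```bash
python3 -m jog '[{"translation":[0.06,-0.04,0],"yaw":-0.1},{"translation":[0.12,-0.08,0],"yaw":-0.2},{"translation":[0.18,-0.12,0],"yaw":-0.3},{"translation":[0.24,-0.16,0],"yaw":-0.4},{"translation":[0.3,-0.2,0],"yaw":-0.5}]'
python3 -m jog '[{"translation":[0.06,-0.04,0],"yaw":-0.1},{"translation":[0.12,-0.08,0],"yaw":-0.2},{"translation":[0.18,-0.12,0],"yaw":-0.3},{"translation":[0.24,-0.16,0],"yaw":-0.4},{"translation":[0.295,-0.2,0],"yaw":-0.5}]'
python3 -m jog '[{"translation":[0,0,0],"yaw":-0.05},{"translation":[0,0,0],"yaw":-0.05},{"translation":[0,0,0],"yaw":-0.05}]'
```

```text
clock: 19.95
tcp_pos: [499.4, 180.7, 159.0]
eef_rot: [-3.141, -0.0, 2.387]
wrist_force: [-0.7, -0.3, -2.5]
finger_gap: 39.0
grip_force: 90.4
clock: 20.45
tcp_pos: [573.2, 130.7, 158.9]
eef_rot: [-3.141, 0.0, 1.637]
wrist_force: [0.4, 0.8, -3.1]
finger_gap: 38.6
grip_force: 90.4
clock: 20.75
tcp_pos: [572.5, 131.2, 159.0]
eef_rot: [-3.141, 0.0, 1.571]
wrist_force: [0.7, 0.4, -3.9]
finger_gap: 39.0
grip_force: 90.7
```

```bash
python3 -m jog '[{"translation":[0.006,0,-0.15],"yaw":0},{"translation":[0.006,0,-0.3],"yaw":0},{"translation":[0.006,0,-0.4],"yaw":0},{"translation":[0.006,0,-0.44],"yaw":0},{"translation":[0.006,0,-0.46],"yaw":0}]'
python3 -m jog '[{"translation":[0,0,-0.01],"yaw":0},{"translation":[0,0,-0.02],"yaw":0},{"translation":[0,0,-0.02],"yaw":0}]'
python3 - <<'E'
from h import *
g=cams.get_image("wrist"); pickle.dump(g,open("w8.pkl","wb")); cv2.imwrite("pics/w8.png",cv2.resize(g["img"][:,:,::-1],(800,600)))
E
```

```text
clock: 21.25
tcp_pos: [574.0, 131.4, 43.9]
eef_rot: [-3.141, 0.0, 1.57]
wrist_force: [0.2, -0.1, -3.1]
finger_gap: 38.5
grip_force: 91.0
clock: 21.55
tcp_pos: [574.8, 131.3, 40.1]
eef_rot: [3.14, -0.0, 1.569]
wrist_force: [1.0, -0.9, -2.9]
finger_gap: 39.2
grip_force: 91.0
```

View pics/w8.png

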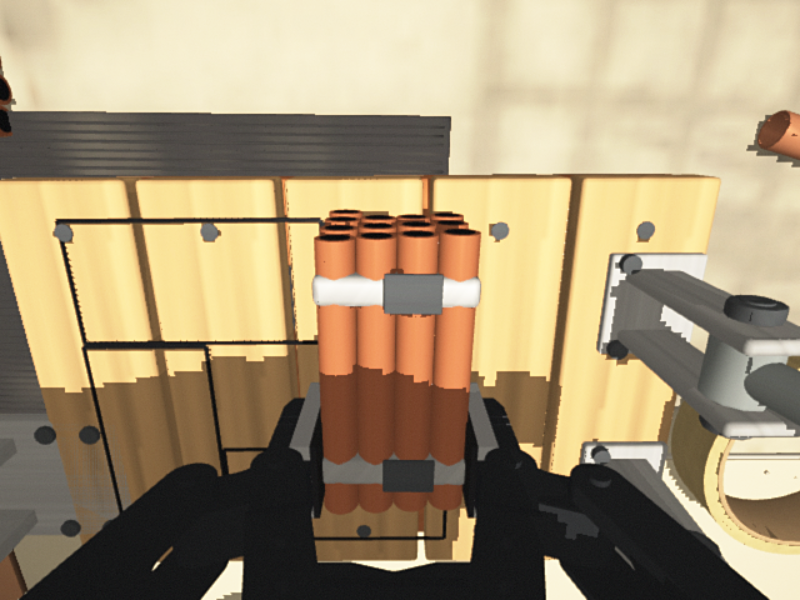

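```bash
python3 - <<'E'
from h import *
g=pickle.load(open("w8.pkl","rb"))
for n,z,pts in [("top far end",71,[(334,236),(376,236),(419,235),(461,232)]),("bottom far end",36,[(345,212),(450,214)]),("near end",68,[(340,508),(460,508)]),("ring far line",30,[(60,220),(320,219)]),("b-a line",30,[(88,343),(310,341)])]:
    P=np.array([px2w(g,u/1.25,v/1.25,z)[:2] for u,v in pts]); print(n,P.round(1).tolist(),P.mean(0).round(1))
E
```

```text
top far end [[560.6, 193.1], [570.2, 193.1], [580.1, 193.3], [589.7, 194.0]] [575.2 193.4]
bottom far end [[559.9, 193.4], [591.1, 192.8]] [575.5 193.1]
near end [[558.8, 113.2], [593.4, 113.2]] [576.1 113.2]
ring far line [[470.6, 190.1], [551.4, 190.4]] [511.  190.2]
b-a line [[470.8, 148.5], [546.0, 149.2]] [508.4 148.9]
```

```bash
python3 -m jog '[{"translation":[-0.003,-0.01,0],"yaw":0},{"translation":[-0.003,-0.019,0],"yaw":0},{"translation":[-0.003,-0.019,0],"yaw":0}]'
python3 -m jog '[{"translation":[0,0,-0.004],"yaw":0},{"translation":[0,0,-0.006],"yaw":0},{"translation":[0,0,-0.006],"yaw":0},{"translation":[0,0,-0.006],"yaw":0}]'
python3 - <<'E'
from h import *
g=cams.get_image("wrist"); pickle.dump(g,open("w9.pkl","wb"))
im=g["img"]
for u in (275,300,325,350,368): print(u,[tuple(int(c) for c in im[v,u]) for v in range(150,215,5)])
E
```

```text
clock: 21.9
tcp_pos: [573.7, 126.1, 39.6]
eef_rot: [3.141, 0.0, 1.568]
wrist_force: [-0.2, -0.1, -3.4]
finger_gap: 38.5
grip_force: 91.0
clock: 22.3
tcp_pos: [573.8, 126.3, 38.6]
eef_rot: [3.141, 0.0, 1.569]
wrist_force: [-2.7, -0.7, 5.0]
finger_gap: 38.9
grip_force: 92.2
275 [(253, 236, 166), (253, 236, 165), (253, 235, 164), (65, 66, 66), (81, 47, 37), (2, 5, 12), (62, 32, 27), (243, 142, 91), (8, 10, 13), (234, 143, 91), (232, 139, 90), (231, 139, 87), (232, 140, 88)]
300 [(251, 230, 157), (252, 230, 157), (253, 231, 157), (64, 66, 65), (255, 237, 164), (91, 49, 34), (5, 11, 12), (236, 136, 83), (42, 27, 21), (248, 167, 106), (247, 164, 102), (246, 164, 103), (246, 164, 104)]
325 [(254, 240, 172), (254, 240, 173), (255, 242, 172), (70, 70, 70), (255, 247, 171), (117, 67, 41), (60, 35, 24), (28, 19, 17), (230, 131, 82), (226, 135, 84), (227, 134, 84), (226, 134, 84), (227, 134, 84)]
350 [(238, 189, 120), (241, 191, 125), (245, 199, 127), (78, 74, 76), (161, 116, 73), (223, 127, 80), (193, 107, 67), (99, 55, 34), (165, 92, 57), (142, 77, 49), (181, 114, 72), (114, 63, 41), (113, 63, 41)]
368 [(252, 231, 161), (252, 233, 163), (253, 233, 163), (67, 67, 69), (157, 120, 89), (216, 126, 80), (150, 83, 52), (14, 14, 15), (249, 167, 106), (245, 163, 101), (246, 161, 101), (246, 163, 103), (246, 164, 102)]
```

```bash
python3 -m jog '[{"translation":[0,0,0],"yaw":0},{"translation":[0,0,0],"yaw":0},{"translation":[0,0,0.05],"yaw":0},{"translation":[0,0,0.25],"yaw":0},{"translation":[0,0,0.45],"yaw":0}]' 0.3 90
python3 -m jog '[{"translation":[-0.06,0.04,0],"yaw":0.1},{"translation":[-0.12,0.08,0],"yaw":0.2},{"translation":[-0.18,0.12,0],"yaw":0.3},{"translation":[-0.24,0.16,0],"yaw":0.4},{"translation":[-0.3,0.2,0],"yaw":0.5}]' 0.8
python3 -m jog '[{"translation":[-0.06,0.04,0],"yaw":0.1},{"translation":[-0.12,0.08,0],"yaw":0.2},{"translation":[-0.18,0.12,0],"yaw":0.3},{"translation":[-0.24,0.16,0],"yaw":0.4},{"translation":[-0.301,0.216,0],"yaw":0.5}]' 0.8
python3 -m jog '[{"translation":[0,0,0],"yaw":0.049},{"translation":[0,0,-0.1],"yaw":0.049},{"translation":[0,0,-0.2],"yaw":0.049},{"translation":[0,0,-0.3],"yaw":0.049}]'
python3 - <<'E'
from h import *
g=cams.get_image("wrist"); pickle.dump(g,open("w10.pkl","wb"))
E
```

```text
clock: 22.85
tcp_pos: [572.9, 126.4, 151.7]
eef_rot: [-3.139, 0.0, 1.569]
wrist_force: [1.6, 0.9, 0.2]
finger_gap: 55.4
grip_force: 0.0
clock: 23.35
tcp_pos: [498.1, 176.8, 151.4]
eef_rot: [3.141, 0.0, 2.325]
wrist_force: [-0.4, -0.1, 0.0]
finger_gap: 76.8
grip_force: 0.0
clock: 23.85
tcp_pos: [422.9, 230.7, 151.3]
eef_rot: [3.141, 0.001, 3.075]
wrist_force: [0.5, 0.1, -0.2]
finger_gap: 77.0
grip_force: 0.0
clock: 24.25
tcp_pos: [423.7, 230.7, 75.6]
eef_rot: [3.141, 0.002, -3.141]
wrist_force: [0.5, 0.1, 0.1]
finger_gap: 77.0
grip_force: 0.0
```

```bash
cat >> h.py <<'E'
def endmeas(zt,r0=212,show=True):
    """held bundle: world xy of camera-side end of its top face (height zt), fitted over the tubes"""
    g=cams.get_image("wrist"); im=g["img"].astype(int); out=[]
    for u in list(range(258,276,3))+list(range(294,308,3))+list(range(328,342,3))+list(range(362,378,3)):
        v=r0
        while v>60 and im[v,u,0]>1.7*im[v,u,2] and im[v,u,0]>95: v-=1
        if v<r0-2: out.append((u,v))
    P=np.array([px2w(g,u,v+.5,zt)[:2] for u,v in out]); o=ctrl.observe()
    print("rows",[v for u,v in out]); print("end",np.median(P,0).round(1),"rel tcp",(np.median(P,0)-o["tcp_pos"][:2]).round(1),o["tcp_pos"].round(1),o["eef_rot"].round(3))
    pickle.dump(g,open("last.pkl","wb"))
E
python3 -m jog '[{"translation":[0,0,-0.15],"yaw":0},{"translation":[0,0,-0.24],"yaw":0},{"translation":[0,0,-0.268],"yaw":0},{"translation":[0,0,-0.268],"yaw":0}]' 0.8 90
python3 -m jog '[{"translation":[0,0,0],"yaw":0},{"translation":[0,0,0],"yaw":0},{"translation":[0,0,0],"yaw":0},{"translation":[0,0,0],"yaw":0},{"translation":[0,0,0],"yaw":0}]' -1 90
python3 -m jog '[{"translation":[0,0,0.1],"yaw":0},{"translation":[0,0,0.25],"yaw":0},{"translation":[0,0,0.4],"yaw":0},{"translation":[0,0,0.5],"yaw":0},{"translation":[0,0,0.5],"yaw":0}]'
python3 -c "
from h import *
z=ctrl.observe()['tcp_pos'][2]; endmeas(z+32)"
```

```text
clock: 24.7
tcp_pos: [423.4, 230.5, 8.6]
eef_rot: [-3.141, -0.001, -3.141]
wrist_force: [-0.3, 0.7, 0.1]
finger_gap: 76.7
grip_force: 0.0
clock: 25.2
tcp_pos: [424.3, 230.9, 9.9]
eef_rot: [3.14, 0.003, -3.141]
wrist_force: [-1.9, -0.1, 9.1]
finger_gap: 38.9
grip_force: 90.1
clock: 25.7
tcp_pos: [425.0, 231.0, 137.1]
eef_rot: [3.14, 0.006, -3.141]
wrist_force: [1.0, 0.4, -4.0]
finger_gap: 38.5
grip_force: 91.4
rows [197, 197, 197, 197, 197, 197, 195, 196, 196, 196, 195, 194, 194, 194, 194, 194, 192, 192, 192, 192, 192, 191]
end [363.6 231.5] rel tcp [-60.5   0.8] [424.1 230.7 134.9] [ 3.140e+00  3.000e-03 -3.141e+00]
```

```bash
python3 -m jog '[{"translation":[0.15,-0.08,0],"yaw":0},{"translation":[0.3,-0.16,0],"yaw":0},{"translation":[0.43,-0.246,0],"yaw":0},{"translation":[0.43,-0.246,-0.1],"yaw":0},{"translation":[0.43,-0.246,-0.2],"yaw":0}]'
python3 -m jog '[{"translation":[0,0,-0.1],"yaw":0},{"translation":[0,0,-0.15],"yaw":0},{"translation":[0,0,-0.17],"yaw":0},{"translation":[0,0,-0.17],"yaw":0},{"translation":[0,0,-0.17],"yaw":0}]'
python3 -c "
from h import *
z=ctrl.observe()['tcp_pos'][2]; endmeas(z+31)"
```

```text
clock: 26.25
tcp_pos: [531.2, 167.9, 81.0]
eef_rot: [-3.141, -0.001, 3.14]
wrist_force: [-1.0, 0.2, -3.7]
finger_gap: 38.7
grip_force: 91.5
clock: 26.75
tcp_pos: [530.9, 169.1, 41.0]
eef_rot: [3.142, 0.0, -3.141]
wrist_force: [-0.8, -1.0, -3.2]
finger_gap: 38.6
grip_force: 91.3
rows [197, 197, 197, 197, 197, 197, 195, 196, 196, 196, 195, 194, 194, 194, 194, 194, 192, 192, 192, 192, 192, 191]
end [470.  169.6] rel tcp [-61.1   0.5] [531.  169.   41.1] [ 3.142e+00  1.000e-03 -3.141e+00]
```

```bash
python3 -m jog '[{"translation":[0.005,0,0],"yaw":0},{"translation":[0.005,0,-0.005],"yaw":0},{"translation":[0.005,0,-0.01],"yaw":0},{"translation":[0.005,0,-0.01],"yaw":0},{"translation":[0.005,0,-0.01],"yaw":0}]'
python3 -m jog '[{"translation":[0,0,0],"yaw":0},{"translation":[0,0,0],"yaw":0},{"translation":[0,0,0.05],"yaw":0},{"translation":[0,0,0.25],"yaw":0},{"translation":[0,0,0.45],"yaw":0}]' 0.3
python3 -m jog '[{"translation":[0,0.15,0.02],"yaw":0.02},{"translation":[0,0.3,0.04],"yaw":0.04},{"translation":[0.08,0.45,0.04],"yaw":0.06},{"translation":[0.25,0.492,0.04],"yaw":0.06},{"translation":[0.42,0.492,0.04],"yaw":0.06}]' 0.8
python3 -m jog '[{"translation":[0.138,0,0],"yaw":0},{"translation":[0.138,0,-0.05],"yaw":0},{"translation":[0.138,0,-0.05],"yaw":0},{"translation":[0.138,0,-0.05],"yaw":0}]'
python3 - <<'E'
from h import *
g=cams.get_image("wrist"); pickle.dump(g,open("w11.pkl","wb")); cv2.imwrite("pics/w11.png",cv2.resize(g["img"][:,:,::-1],(800,600)))
E
```

```text
clock: 27.3
tcp_pos: [532.6, 169.0, 39.9]
eef_rot: [3.141, 0.002, -3.141]
wrist_force: [-4.8, -0.8, 13.4]
finger_gap: 38.6
grip_force: 93.5
clock: 27.8
tcp_pos: [531.4, 168.8, 152.1]
eef_rot: [-3.141, -0.002, -3.141]
wrist_force: [1.0, -0.3, 0.0]
finger_gap: 55.3
grip_force: 0.0
clock: 28.3
tcp_pos: [637.5, 294.6, 162.2]
eef_rot: [3.141, 0.001, -3.047]
wrist_force: [0.7, -0.0, -0.2]
finger_gap: 77.2
grip_force: 0.0
clock: 28.7
tcp_pos: [670.7, 291.9, 148.5]
eef_rot: [-3.141, -0.001, -3.051]
wrist_force: [-0.2, -0.0, 0.0]
finger_gap: 77.0
grip_force: 0.0
```

View pics/w11.png

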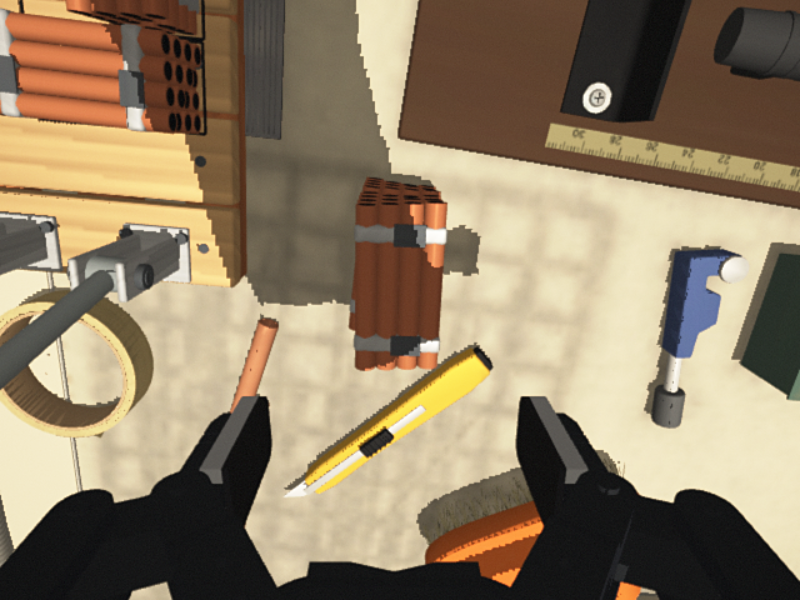

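```bash
python3 - <<'E'
from h import *
g=pickle.load(open("w11.pkl","rb"))
P=np.array([px2w(g,u/1.25,v/1.25,80)[:2] for u,v in [(357,203),(445,203),(438,367),(358,367)]]); print(P.round(1).tolist(),P.mean(0).round(1))
E=P[3]+P[2]-P[0]-P[1]; print(np.degrees(np.arctan2(E[1],E[0])), P[[1,2]].mean(0))
P=np.array([px2w(g,u/1.25,v/1.25,30)[:2] for u,v in [(205,0),(204,134)]]);print("ring?",P)
E
```

```text
[[614.8, 271.2], [611.3, 308.4], [688.1, 314.8], [691.6, 276.9]] [651.4 292.8]
4.5040807470191515 [649.69865216 311.61604187]
ring? [[535.07801597 191.50205754]
 [594.32985201 189.15424609]]
```

```bash
python3 -m jog '[{"translation":[0.002,0.01,-0.1],"yaw":-0.005},{"translation":[0.002,0.01,-0.25],"yaw":-0.005},{"translation":[0.002,0.01,-0.36],"yaw":-0.005},{"translation":[0.002,0.01,-0.4],"yaw":-0.005},{"translation":[0.002,0.01,-0.4],"yaw":-0.005}]' 0.8 90
python3 -m jog '[{"translation":[0,0,0],"yaw":0},{"translation":[0,0,0],"yaw":0},{"translation":[0,0,0],"yaw":0},{"translation":[0,0,0],"yaw":0},{"translation":[0,0,0],"yaw":0}]' -1 90
python3 -m jog '[{"translation":[0,0,0.1],"yaw":0},{"translation":[0,0,0.25],"yaw":0},{"translation":[0,0,0.4],"yaw":0},{"translation":[0,0,0.48],"yaw":0},{"translation":[0,0,0.48],"yaw":0}]'
python3 -c "
from h import *
z=ctrl.observe()['tcp_pos'][2]; endmeas(z+31)"
```

```text
clock: 29.25
tcp_pos: [671.2, 294.4, 48.2]
eef_rot: [-3.141, -0.001, -3.058]
wrist_force: [-0.2, -0.4, 0.2]
finger_gap: 76.9
grip_force: 0.0
clock: 29.75
tcp_pos: [673.2, 294.7, 50.7]
eef_rot: [3.141, 0.004, -3.059]
wrist_force: [0.1, -0.5, 6.8]
finger_gap: 38.5
grip_force: 91.8
clock: 30.25
tcp_pos: [673.3, 294.9, 172.4]
eef_rot: [3.14, 0.006, -3.058]
wrist_force: [-0.1, 0.8, -5.5]
finger_gap: 38.4
grip_force: 91.2
rows [200, 201, 201, 201, 201, 200, 199, 199, 199, 199, 199, 197, 197, 197, 197, 197, 195, 195, 195, 195, 195, 194]
end [613.3 290.4] rel tcp [-59.3  -4.2] [672.6 294.6 169.6] [ 3.141e+00  3.000e-03 -3.058e+00]
```

```bash
python3 -m jog '[{"translation":[-0.07,-0.03,0],"yaw":0.1},{"translation":[-0.15,-0.08,0],"yaw":0.2},{"translation":[-0.22,-0.16,0],"yaw":0.3},{"translation":[-0.3,-0.24,0],"yaw":0.4},{"translation":[-0.37,-0.33,0],"yaw":0.5}]'
python3 -m jog '[{"translation":[-0.07,-0.07,0],"yaw":0.1},{"translation":[-0.14,-0.14,0],"yaw":0.2},{"translation":[-0.22,-0.2,0],"yaw":0.3},{"translation":[-0.3,-0.28,0],"yaw":0.4},{"translation":[-0.358,-0.344,0],"yaw":0.491}]'
python3 -m jog '[{"translation":[0,0,-0.15],"yaw":0},{"translation":[0,0,-0.3],"yaw":0},{"translation":[0,0,-0.36],"yaw":0},{"translation":[0,0,-0.4],"yaw":0},{"translation":[0,0,-0.4],"yaw":0}]'
python3 -c "
from h import *
z=ctrl.observe()['tcp_pos'][2]; endmeas(z+31)"
```

```text
clock: 30.8
tcp_pos: [577.6, 211.3, 166.0]
eef_rot: [3.139, -0.003, -2.302]
wrist_force: [-0.1, 0.3, -3.6]
finger_gap: 38.8
grip_force: 91.3
clock: 31.3
tcp_pos: [487.7, 125.1, 166.4]
eef_rot: [3.138, -0.0, -1.566]
wrist_force: [-0.4, 0.2, -3.1]
finger_gap: 38.4
grip_force: 91.3
clock: 31.8
tcp_pos: [488.8, 125.8, 66.4]
eef_rot: [3.138, -0.0, -1.572]
wrist_force: [0.2, 0.0, -3.0]
finger_gap: 38.8
grip_force: 91.3
rows [200, 201, 201, 201, 201, 200, 199, 199, 199, 199, 199, 197, 197, 197, 197, 197, 195, 195, 195, 195, 195, 194]
end [487.4  66.5] rel tcp [ -2.2 -59.4] [489.6 125.9  67.6] [ 3.14  -0.    -1.572]
```

```bash
python3 -m jog '[{"translation":[0.005,0,-0.05],"yaw":0},{"translation":[0.005,0,-0.08],"yaw":0},{"translation":[0.005,0,-0.1],"yaw":0},{"translation":[0.005,0,-0.108],"yaw":0},{"translation":[0.005,0,-0.108],"yaw":0}]'
python3 -c "
from h import *
z=ctrl.observe()['tcp_pos'][2]; endmeas(z+31)"
python3 -m jog '[{"translation":[0,0,-0.003],"yaw":0},{"translation":[0,0,-0.003],"yaw":0}]'
```

```text
clock: 32.35
tcp_pos: [491.3, 126.0, 41.4]
eef_rot: [3.141, 0.0, -1.572]
wrist_force: [0.5, -0.1, -3.6]
finger_gap: 38.6
grip_force: 91.6
rows [200, 201, 201, 201, 201, 200, 199, 199, 199, 199, 199, 197, 197, 197, 197, 197, 195, 195, 195, 195, 195, 194]
end [489.9  66.7] rel tcp [ -1.6 -59.3] [491.5 126.   41.6] [-3.141  0.    -1.572]
clock: 32.6
tcp_pos: [491.5, 126.0, 40.8]
eef_rot: [-3.141, 0.0, -1.572]
wrist_force: [-0.0, 0.2, -2.3]
finger_gap: 38.5
grip_force: 91.6
```

```bash
python3 -m jog '[{"translation":[0,0,-0.003],"yaw":0},{"translation":[0,0,-0.005],"yaw":0},{"translation":[0,0,-0.005],"yaw":0}]'
python3 -m jog '[{"translation":[0,0,0],"yaw":0},{"translation":[0,0,0],"yaw":0},{"translation":[0,0,0.05],"yaw":0},{"translation":[0,0,0.25],"yaw":0},{"translation":[0,0,0.45],"yaw":0}]' 0.3
python3 -m jog '[{"translation":[0.04,0.09,0],"yaw":-0.1},{"translation":[0.09,0.18,0],"yaw":-0.2},{"translation":[0.15,0.27,0],"yaw":-0.3},{"translation":[0.22,0.36,0],"yaw":-0.4},{"translation":[0.3,0.45,0],"yaw":-0.5}]' 0.8
python3 -m jog '[{"translation":[0.06,0.04,0],"yaw":-0.1},{"translation":[0.12,0.09,0],"yaw":-0.2},{"translation":[0.18,0.14,0],"yaw":-0.3},{"translation":[0.24,0.18,0],"yaw":-0.4},{"translation":[0.262,0.21,-0.1],"yaw":-0.491}]'
python3 -c "
from h import *
g=cams.get_image('wrist'); pickle.dump(g,open('w12.pkl','wb'));o=ctrl.observe();print(o['tcp_pos'],o['eef_rot'])"
```

```text
clock: 32.9
tcp_pos: [491.5, 125.9, 40.6]
eef_rot: [-3.14, 0.0, -1.572]
wrist_force: [-4.8, -1.1, 11.7]
finger_gap: 38.6
grip_force: 93.8
clock: 33.4
tcp_pos: [490.6, 125.8, 152.5]
eef_rot: [3.139, -0.0, -1.572]
wrist_force: [1.7, -0.3, -0.1]
finger_gap: 55.8
grip_force: 0.0
clock: 33.9
tcp_pos: [566.9, 239.5, 152.0]
eef_rot: [-3.141, 0.0, -2.328]
wrist_force: [-0.5, 0.2, -0.1]
finger_gap: 76.8
grip_force: 0.0
clock: 34.4
tcp_pos: [634.7, 292.1, 129.2]
eef_rot: [3.14, 0.006, -3.064]
wrist_force: [-0.5, -0.2, -0.3]
finger_gap: 76.8
grip_force: 0.0
[632.54747762 292.13000461 122.5304621 ] [-3.14133035e+00 -2.13704432e-03 -3.07205890e+00]
```

```bash
cat >> h.py <<'E'
def endmeas2(zt):
    g=cams.get_image("wrist"); im=g["img"].astype(int); m=(im[...,0]>1.7*im[...,2])&(im[...,0]>95); out=[]
    for u in list(range(258,276,3))+list(range(294,308,3))+list(range(328,342,3))+list(range(362,378,3)):
        run=0
        for v in range(200,400):
            run=run+1 if m[v,u] else 0
            if run==10: out.append((u,v-9)); break
    P=np.array([px2w(g,u,v-.5,zt)[:2] for u,v in out]); o=ctrl.observe()
    print("rows",out); print("end",np.median(P,0).round(1),"rel tcp",(np.median(P,0)-o["tcp_pos"][:2]).round(1),o["tcp_pos"].round(1),o["eef_rot"].round(3))
    pickle.dump(g,open("last.pkl","wb"))
E
python3 -m jog '[{"translation":[-0.004,-0.003,-0.1],"yaw":0.006},{"translation":[-0.004,-0.003,-0.25],"yaw":0.006},{"translation":[-0.004,-0.003,-0.38],"yaw":0.006},{"translation":[-0.004,-0.003,-0.452],"yaw":0.006},{"translation":[-0.004,-0.003,-0.452],"yaw":0.006}]' 0.8 90
python3 -m jog '[{"translation":[0,0,0],"yaw":0},{"translation":[0,0,0],"yaw":0},{"translation":[0,0,0],"yaw":0},{"translation":[0,0,0],"yaw":0},{"translation":[0,0,0],"yaw":0}]' -1 90
python3 -m jog '[{"translation":[0,0,0.1],"yaw":0},{"translation":[0,0,0.25],"yaw":0},{"translation":[0,0,0.4],"yaw":0},{"translation":[0,0,0.55],"yaw":0},{"translation":[0,0,0.6],"yaw":0}]'
python3 -c "
from h import *
z=ctrl.observe()['tcp_pos'][2]; endmeas2(z+31)"
```

```text
clock: 34.95
tcp_pos: [628.9, 289.4, 10.9]
eef_rot: [-3.14, -0.006, -3.047]
wrist_force: [-0.6, -0.4, 0.1]
finger_gap: 76.9
grip_force: 0.0
clock: 35.45
tcp_pos: [632.0, 290.4, 16.3]
eef_rot: [3.141, 0.004, -3.049]
wrist_force: [-0.2, -0.5, 6.1]
finger_gap: 39.4
grip_force: 86.5
clock: 35.95
tcp_pos: [632.1, 290.7, 169.3]
eef_rot: [3.14, 0.007, -3.049]
wrist_force: [0.3, 0.2, -3.2]
finger_gap: 39.7
grip_force: 87.0
rows [(261, 344), (264, 308), (267, 295), (270, 280), (273, 262), (294, 265), (297, 267), (300, 305), (303, 306), (306, 307), (328, 306), (331, 307), (334, 308), (337, 308), (340, 308), (362, 309), (365, 310), (368, 310), (371, 309), (374, 305)]
end [606.5 289. ] rel tcp [-25.6  -1.6] [632.2 290.6 169.2] [ 3.14   0.007 -3.049]
```

```bash
python3 -c "
from h import *
g=pickle.load(open('last.pkl','rb')); s=cams.get_image('scene')
m=np.zeros((600,800,3),np.uint8); m[:480,:400]=cv2.resize(g['img'][160:448,190:430],(400,480)); m[:480,400:]=cv2.resize(s['img'][150:390,190:390],(400,480))
cv2.imwrite('pics/m13.png',m[:,:,::-1]); pickle.dump(s,open('s13.pkl','wb'))"
```

```text
(no output)
```

View pics/m13.png

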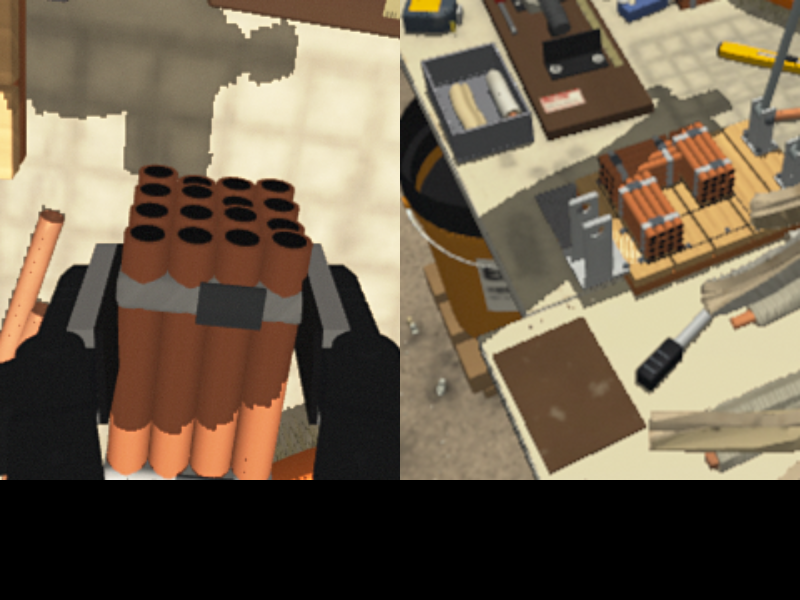

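```bash
python3 -m jog '[{"translation":[0,0,-0.15],"yaw":0},{"translation":[0,0,-0.35],"yaw":0},{"translation":[0,0,-0.52],"yaw":0},{"translation":[0,0,-0.59],"yaw":0},{"translation":[0,0,-0.61],"yaw":0}]'
python3 -m jog '[{"translation":[0,0,0],"yaw":0},{"translation":[0,0,0],"yaw":0},{"translation":[0,0,0],"yaw":0},{"translation":[0,0,-0.02],"yaw":0},{"translation":[0,0,-0.02],"yaw":0}]' 0.5
python3 -c "
from h import *
z=ctrl.observe()['tcp_pos'][2]; endmeas2(40)"
```

```text
clock: 36.55
tcp_pos: [628.8, 289.0, 11.9]
eef_rot: [-3.14, -0.003, -3.05]
wrist_force: [-24.3, -11.6, 61.4]
finger_gap: 38.7
grip_force: 102.0
clock: 37.05
tcp_pos: [630.3, 290.0, 4.9]
eef_rot: [-3.141, -0.002, -3.049]
wrist_force: [-0.5, -0.4, -0.3]
finger_gap: 64.1
grip_force: 0.0
rows [(258, 294), (261, 281), (264, 269), (267, 319), (270, 318), (273, 318), (294, 317), (297, 317), (300, 317), (303, 317), (306, 315), (328, 200), (331, 200), (334, 200), (337, 200), (340, 200), (362, 200), (365, 200), (368, 200), (371, 200), (374, 200), (377, 200)]
end [581.  286.7] rel tcp [-49.4  -3.4] [630.5 290.1   5.4] [-3.141e+00 -1.000e-03 -3.049e+00]
```

```bash
python3 -m jog '[{"translation":[0,0,0.014],"yaw":0},{"translation":[0,0,0.014],"yaw":0},{"translation":[0,0,0.014],"yaw":0},{"translation":[0,0,0.014],"yaw":0},{"translation":[0,0,0.014],"yaw":0}]' -1 90
python3 -m jog '[{"translation":[0,0,0],"yaw":0},{"translation":[0,0,0.1],"yaw":0},{"translation":[0,0,0.25],"yaw":0},{"translation":[0,0,0.4],"yaw":0},{"translation":[0,0,0.55],"yaw":0}]'
python3 -m jog '[{"translation":[0,0,0.02],"yaw":0},{"translation":[0,0,0.02],"yaw":0}]'
python3 -c "
from h import *
z=ctrl.observe()['tcp_pos'][2]; endmeas2(z+31); g=pickle.load(open('last.pkl','rb'))['img']
for u in (268,301,335,369): print([tuple(int(c) for c in g[v,u]) for v in range(276,326,4)])"
```

```text
clock: 37.6
tcp_pos: [631.3, 290.4, 10.8]
eef_rot: [3.141, 0.001, -3.049]
wrist_force: [-0.7, -0.3, 6.6]
finger_gap: 38.8
grip_force: 91.5
clock: 38.1
tcp_pos: [630.4, 290.0, 148.2]
eef_rot: [-3.141, -0.001, -3.049]
wrist_force: [1.0, -0.1, -2.4]
finger_gap: 38.3
grip_force: 90.8
clock: 38.3
tcp_pos: [631.2, 290.3, 153.0]
eef_rot: [3.141, 0.002, -3.049]
wrist_force: [-0.1, -0.2, -3.3]
finger_gap: 38.5
grip_force: 91.0
rows [(258, 303), (261, 287), (264, 275), (267, 308), (270, 308), (273, 308), (294, 306), (297, 307), (300, 307), (303, 307), (306, 306), (328, 305), (331, 306), (334, 305), (337, 305), (340, 266), (362, 304), (365, 304), (368, 303), (371, 301)]
end [605.3 284.8] rel tcp [-25.2  -5.3] [630.5 290.1 151.3] [-3.141e+00 -1.000e-03 -3.049e+00]
[(26, 19, 17), (117, 67, 44), (59, 36, 24), (16, 14, 15), (90, 52, 36), (102, 58, 36), (12, 11, 11), (14, 8, 11), (108, 60, 40), (117, 65, 40), (120, 68, 44), (120, 67, 44), (119, 69, 42)]
[(11, 13, 14), (122, 66, 43), (16, 15, 18), (15, 17, 16), (109, 63, 38), (18, 12, 12), (14, 11, 14), (13, 13, 14), (114, 66, 42), (117, 65, 41), (117, 65, 39), (114, 62, 39), (118, 66, 42)]
[(33, 24, 16), (51, 30, 19), (11, 9, 10), (22, 17, 15), (119, 68, 45), (13, 13, 15), (11, 12, 12), (53, 32, 23), (123, 69, 46), (120, 66, 44), (120, 67, 44), (118, 67, 43), (119, 66, 41)]
[(234, 221, 185), (233, 221, 185), (230, 215, 180), (161, 130, 100), (91, 44, 27), (38, 22, 15), (12, 15, 18), (108, 59, 37), (115, 62, 43), (117, 64, 44), (112, 62, 41), (114, 67, 44), (113, 64, 40)]
```

```bash
python3 -m jog '[{"translation":[-0.15,0,0],"yaw":-0.02},{"translation":[-0.3,-0.05,0],"yaw":-0.04},{"translation":[-0.368,-0.2,0],"yaw":-0.061},{"translation":[-0.368,-0.35,0],"yaw":-0.061},{"translation":[-0.368,-0.5,0],"yaw":-0.061}]'
python3 -m jog '[{"translation":[0,-0.15,0],"yaw":0},{"translation":[0,-0.3,0],"yaw":0},{"translation":[0,-0.32,-0.1],"yaw":0},{"translation":[0,-0.32,-0.2],"yaw":0},{"translation":[0,-0.32,-0.3],"yaw":0}]'
python3 -m jog '[{"translation":[0,0,0],"yaw":0},{"translation":[0,0,0],"yaw":0}]'
python3 -c "
from h import *
z=ctrl.observe()['tcp_pos'][2]; endmeas2(z+30)"
```

```text
clock: 38.85
tcp_pos: [536.9, 164.2, 150.3]
eef_rot: [-3.141, -0.003, -3.14]
wrist_force: [1.6, -0.3, -2.4]
finger_gap: 38.6
grip_force: 91.0
clock: 39.35
tcp_pos: [537.4, 84.5, 74.5]
eef_rot: [3.142, -0.003, 3.141]
wrist_force: [0.0, -0.5, -3.3]
finger_gap: 39.0
grip_force: 91.3
clock: 39.55
tcp_pos: [538.0, 85.2, 76.3]
eef_rot: [-3.142, -0.003, -3.141]
wrist_force: [-0.1, -0.7, -3.2]
finger_gap: 38.3
grip_force: 91.0
rows [(258, 200), (261, 200), (264, 200), (267, 200), (270, 200), (273, 207), (294, 255), (297, 307), (300, 307), (303, 307), (306, 306), (328, 207), (331, 207), (334, 207), (337, 207), (340, 207), (362, 200), (365, 200), (368, 200), (371, 200), (374, 200), (377, 200)]
end [479.8  85.7] rel tcp [-58.9   0.4] [538.7  85.3  77.3] [-3.142e+00 -1.000e-03 -3.141e+00]
```

```bash
python3 -c "
from h import *
g=pickle.load(open('last.pkl','rb')); z=ctrl.observe()['tcp_pos'][2]
for zz in (z+29,z+31): print(z,px2w(g,301,306.5,zz).round(1),px2w(g,335,305,zz).round(1))
im=g['img'].astype(int)
m=((im[...,0]>1.7*im[...,2])&(im[...,0]>95))
for u in (215,235,255,270,300,335): print(u,''.join('#' if m[v,u] else '.' for v in range(90,320,2)))
"
```

```text
77.33681987282904 [513.8  80.7 106.3] [513.2  91.7 106.3]
77.33681987282904 [512.7  80.8 108.3] [512.1  91.6 108.3]
215 ...................................................................................................................
235 ...................................................................................................................
255 ......########################################################################################..########...........
270 ......#######################################.########################################..###....##.....#......######
300 ....................................................................................####.......#.....##......######
335 ..............................############################.#############################..###.......###.....#######
```

```bash
python3 -m jog '[{"translation":[0.003,-0.003,-0.05],"yaw":0},{"translation":[0.003,-0.003,-0.1],"yaw":0},{"translation":[0.003,-0.003,-0.13],"yaw":0},{"translation":[0.003,-0.003,-0.143],"yaw":0},{"translation":[0.003,-0.003,-0.143],"yaw":0}]'
python3 -m jog '[{"translation":[0,0,-0.004],"yaw":0},{"translation":[0,0,-0.008],"yaw":0},{"translation":[0,0,-0.008],"yaw":0}]'
```

```text
clock: 40.1
tcp_pos: [539.6, 84.5, 41.5]
eef_rot: [3.142, -0.0, -3.141]
wrist_force: [-0.5, -0.3, -2.4]
finger_gap: 38.6
grip_force: 91.5
clock: 40.4
tcp_pos: [540.0, 84.5, 40.8]
eef_rot: [-3.142, 0.002, -3.141]
wrist_force: [-3.0, -0.7, 5.1]
finger_gap: 38.7
grip_force: 92.5
```

```bash
python3 -m jog '[{"translation":[0,0,0],"yaw":0},{"translation":[0,0,0],"yaw":0},{"translation":[0,0,0.05],"yaw":0},{"translation":[0,0,0.25],"yaw":0},{"translation":[0,0,0.45],"yaw":0}]' 0.3 60
python3 -m jog '[{"translation":[0,0.05,0.15],"yaw":-0.1},{"translation":[0,0.1,0.3],"yaw":-0.2},{"translation":[0,0.15,0.45],"yaw":-0.3},{"translation":[0,0.193,0.6],"yaw":-0.4},{"translation":[0,0.193,0.77],"yaw":-0.5}]' 0.6
python3 -m jog '[{"translation":[0.15,0,0],"yaw":-0.1},{"translation":[0.3,0,0],"yaw":-0.2},{"translation":[0.45,0,0],"yaw":-0.3},{"translation":[0.623,0,0],"yaw":-0.4},{"translation":[0.623,0,0],"yaw":-0.5}]'
python3 -m jog '[{"translation":[0,0,0],"yaw":-0.047},{"translation":[0,0,0],"yaw":-0.047},{"translation":[0,0,0],"yaw":-0.047}]'
python3 -c "
from h import *
g=cams.get_image('wrist'); pickle.dump(g,open('w14.pkl','wb'))
t=cams.get_image('top'); pickle.dump(t,open('t14.pkl','wb'))
print(w2px(g,[[695.2,132,287.6],[695.2,114,287.6],[695.2,150,287.6]]).round())
im=g['img'].astype(int)
for v in (245,260,275,290,305): print(v,[tuple(int(c) for c in im[v,u]) for u in range(284,352,6)])"
```

```text
clock: 40.9
tcp_pos: [538.9, 84.4, 152.8]
eef_rot: [-3.142, -0.002, -3.141]
wrist_force: [1.7, -0.4, 0.6]
finger_gap: 55.9
grip_force: 0.0
clock: 41.4
tcp_pos: [539.1, 133.8, 345.9]
eef_rot: [3.142, -0.0, 2.387]
wrist_force: [1.1, -0.4, 0.3]
finger_gap: 68.2
grip_force: 0.0
clock: 41.9
tcp_pos: [700.9, 132.1, 338.3]
eef_rot: [-3.136, 0.0, 1.635]
wrist_force: [-0.1, -0.4, -1.9]
finger_gap: 68.3
grip_force: 0.0
clock: 42.2
tcp_pos: [695.3, 132.7, 344.7]
eef_rot: [3.141, 0.0, 1.574]
wrist_force: [-0.1, 0.3, 0.5]
finger_gap: 68.4
grip_force: 0.0
[[316. 270.]
 [316. 299.]
 [316. 239.]]
245 [(68, 69, 64), (60, 63, 59), (105, 80, 48), (24, 24, 21), (16, 17, 17), (14, 18, 14), (17, 15, 12), (32, 30, 28), (247, 238, 204), (238, 217, 147), (234, 211, 141), (237, 212, 144)]
260 [(120, 110, 85), (65, 66, 63), (62, 64, 60), (22, 22, 17), (16, 15, 15), (14, 14, 11), (17, 12, 17), (16, 17, 17), (245, 236, 200), (242, 233, 197), (242, 233, 197), (242, 232, 198)]
275 [(243, 233, 199), (96, 90, 76), (68, 67, 63), (21, 20, 20), (11, 13, 13), (18, 16, 17), (18, 17, 17), (11, 9, 13), (242, 232, 198), (242, 233, 199), (242, 233, 198), (243, 233, 199)]
290 [(235, 228, 210), (230, 221, 199), (61, 63, 60), (23, 24, 21), (21, 17, 16), (17, 18, 15), (18, 16, 18), (16, 18, 16), (179, 170, 150), (164, 154, 137), (141, 135, 116), (118, 112, 100)]
305 [(158, 145, 120), (153, 141, 119), (161, 150, 123), (67, 68, 65), (69, 69, 64), (77, 77, 72), (75, 77, 71), (231, 221, 200), (228, 219, 198), (229, 221, 199), (232, 224, 201), (231, 225, 203)]
```

```bash
python3 -m jog '[{"translation":[0,0,-0.1],"yaw":0},{"translation":[0,0,-0.2],"yaw":0},{"translation":[0,0,-0.26],"yaw":0},{"translation":[0,0,-0.26],"yaw":0}]' 0.4
python3 -m jog '[{"translation":[0,0,0],"yaw":0},{"translation":[0,0,0],"yaw":0},{"translation":[0,0,0],"yaw":0},{"translation":[0,0,0],"yaw":0},{"translation":[0,0,0],"yaw":0}]' -1 60
```

```text
clock: 42.7
tcp_pos: [694.2, 132.7, 278.1]
eef_rot: [-3.139, 0.0, 1.573]
wrist_force: [-1.0, 1.3, 1.0]
finger_gap: 59.9
grip_force: 0.0
clock: 43.2
tcp_pos: [695.8, 132.7, 281.0]
eef_rot: [3.139, -0.0, 1.572]
wrist_force: [0.4, 0.1, 5.9]
finger_gap: 13.5
grip_force: 58.8
```

```bash
python3 -m jog '[{"translation":[-0.084,0,0.011],"yaw":0},{"translation":[-0.127,0,0.013],"yaw":0},{"translation":[-0.212,0,0.012],"yaw":0},{"translation":[-0.297,0,0.001],"yaw":0},{"translation":[-0.38,0,-0.018],"yaw":0}]' -1 60
python3 -m jog '[{"translation":[-0.081,0,-0.027],"yaw":0},{"translation":[-0.159,0,-0.062],"yaw":0},{"translation":[-0.233,0,-0.104],"yaw":0},{"translation":[-0.302,0,-0.154],"yaw":0},{"translation":[-0.366,0,-0.21],"yaw":0}]'
python3 -m jog '[{"translation":[-0.058,0,-0.062],"yaw":0},{"translation":[-0.11,0,-0.13],"yaw":0},{"translation":[-0.154,0,-0.203],"yaw":0},{"translation":[-0.191,0,-0.28],"yaw":0},{"translation":[-0.22,0,-0.36],"yaw":0}]'
```

```text
clock: 43.7
tcp_pos: [601.1, 132.5, 277.1]
eef_rot: [3.136, 0.0, 1.572]
wrist_force: [3.4, -1.2, 5.6]
finger_gap: 13.4
grip_force: 61.9
clock: 44.2
tcp_pos: [509.3, 132.0, 223.6]
eef_rot: [3.137, 0.001, 1.571]
wrist_force: [6.8, -2.2, 0.0]
finger_gap: 13.1
grip_force: 63.0
clock: 44.7
tcp_pos: [454.1, 131.5, 132.9]
eef_rot: [3.139, 0.003, 1.571]
wrist_force: [2.9, -8.3, 3.1]
finger_gap: 12.9
grip_force: 65.1
```

```bash
python3 -m jog '[{"translation":[-0.012,0,-0.041],"yaw":0},{"translation":[-0.021,0,-0.082],"yaw":0},{"translation":[-0.029,0,-0.125],"yaw":0},{"translation":[-0.034,0,-0.166],"yaw":0},{"translation":[-0.037,0,-0.2],"yaw":0}]'
python3 -m jog '[{"translation":[0,0,-0.02],"yaw":0},{"translation":[0,0,-0.04],"yaw":0},{"translation":[-0.001,0,-0.05],"yaw":0},{"translation":[-0.001,0,-0.056],"yaw":0},{"translation":[-0.001,0,-0.056],"yaw":0}]'
```

```text
clock: 45.2
tcp_pos: [444.9, 132.0, 82.6]
eef_rot: [3.141, 0.002, 1.572]
wrist_force: [-0.4, -6.6, 3.0]
finger_gap: 13.7
grip_force: 66.8
clock: 45.7
tcp_pos: [444.4, 131.4, 68.5]
eef_rot: [-3.141, 0.003, 1.571]
wrist_force: [0.3, -8.2, -2.4]
finger_gap: 13.5
grip_force: 67.2
```

```bash
python3 -m jog '[{"translation":[0,0,0],"yaw":0},{"translation":[0,0,0],"yaw":0},{"translation":[0,0,0.04],"yaw":0},{"translation":[0,0,0.12],"yaw":0},{"translation":[0,0,0.16],"yaw":0}]' -0.4
python3 -m jog '[{"translation":[0,0,0],"yaw":0},{"translation":[0,0,0],"yaw":0},{"translation":[0,0,0],"yaw":0},{"translation":[0,0,-0.04],"yaw":0},{"translation":[0,0,-0.06],"yaw":0}]' -1
python3 -m jog '[{"translation":[0,0,-0.02],"yaw":0},{"translation":[0,0,-0.025],"yaw":0},{"translation":[0,0,-0.03],"yaw":0}]'
```

```text
clock: 46.2
tcp_pos: [445.1, 133.0, 110.5]
eef_rot: [3.14, -0.001, 1.572]
wrist_force: [0.4, 0.4, 0.2]
finger_gap: 25.6
grip_force: 0.0
clock: 46.7
tcp_pos: [443.8, 132.6, 92.1]
eef_rot: [-3.14, 0.0, 1.572]
wrist_force: [-0.5, -1.1, 0.1]
finger_gap: 0.2
grip_force: 0.0
clock: 47.0
tcp_pos: [444.2, 132.7, 85.8]
eef_rot: [-3.141, 0.0, 1.572]
wrist_force: [-0.5, -0.1, 0.8]
finger_gap: 0.2
grip_force: 0.4
```

```bash
python3 -m jog '[{"translation":[0,0,-0.008],"yaw":0},{"translation":[0,0,-0.012],"yaw":0},{"translation":[0,0,-0.012],"yaw":0}]'
python3 -m jog '[{"translation":[0,0,-0.008],"yaw":0},{"translation":[0,0,-0.012],"yaw":0},{"translation":[0,0,-0.012],"yaw":0}]'
```

```text
clock: 47.3
tcp_pos: [444.5, 132.7, 84.8]
eef_rot: [3.14, 0.0, 1.572]
wrist_force: [-7.8, -0.3, 22.3]
finger_gap: 0.2
grip_force: 11.1
clock: 47.6
tcp_pos: [444.7, 132.7, 84.3]
eef_rot: [3.137, -0.0, 1.572]
wrist_force: [-17.8, -2.7, 54.1]
finger_gap: -0.1
grip_force: 27.3
```

```bash
python3 -m jog '[{"translation":[0,0,0.1],"yaw":0},{"translation":[0,0,0.25],"yaw":0},{"translation":[0.02,-0.1,0.35],"yaw":-0.1},{"translation":[0.04,-0.22,0.35],"yaw":-0.2},{"translation":[0.06,-0.35,0.35],"yaw":-0.3}]' -1
python3 -m jog '[{"translation":[0,-0.1,0],"yaw":-0.1},{"translation":[0,-0.2,0],"yaw":-0.2},{"translation":[0,-0.28,0],"yaw":-0.3},{"translation":[0,-0.28,0],"yaw":-0.4},{"translation":[0,-0.28,0],"yaw":-0.448}]' 0.2
python3 -m jog '[{"translation":[0,0,0],"yaw":0},{"translation":[0,0,0],"yaw":0}]'
python3 - <<'E'
from h import *
g=cams.get_image("wrist"); t=cams.get_image("top"); pickle.dump((g,t),open("w15.pkl","wb")); o=ctrl.observe(); print(o["tcp_pos"],o["eef_rot"],o["joint_pos"])
m=np.zeros((600,800,3),np.uint8); m[:480,:600]=cv2.resize(g["img"],(600,450))[:450,:600] if 0 else cv2.resize(g["img"],(600,480)); 
m[480:,:]=0
# right strip: top-camera crop of the pin and of the deck
m[:300,600:]=cv2.resize(t["img"][220:340,360:440],(200,300)); m[300:,600:]=cv2.resize(t["img"][180:320,290:360],(200,300)) 
cv2.imwrite("pics/m15.png",m[:,:,::-1])
E
```

```text
clock: 48.1
tcp_pos: [460.0, 44.5, 168.8]
eef_rot: [3.139, -0.001, 1.117]
wrist_force: [0.8, 0.4, -0.3]
finger_gap: -0.2
grip_force: 0.0
clock: 48.6
tcp_pos: [459.5, -25.6, 167.7]
eef_rot: [3.141, -0.0, 0.443]
wrist_force: [0.4, -0.0, -0.3]
finger_gap: 51.2
grip_force: 0.0
clock: 48.8
tcp_pos: [459.4, -24.8, 167.7]
eef_rot: [3.141, -0.0, 0.452]
wrist_force: [-0.1, 0.5, -0.4]
finger_gap: 51.4
grip_force: 0.0
[459.39656284 -24.65573022 167.63169836] [ 3.14151061e+00 -1.48764251e-04  4.51914770e-01] [-2.36370265e-01  1.35473282e-01 -3.01688575e-01  1.13346746e+00
  3.11354926e-05  2.45330763e+00]
```

View pics/m15.png

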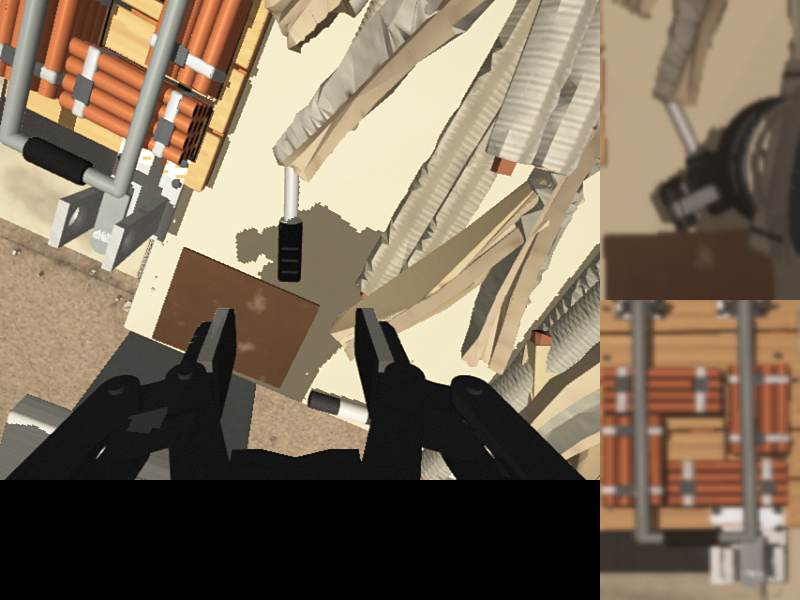

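```bash
python3 - <<'E'
from h import *
g,t=pickle.load(open("w15.pkl","rb"))
f=lambda u,v,z:px2w(g,u*640/600,v,z)[:2]
P={n:f(u,v,z) for n,u,v,z in [("joint",290.5,219,18),("tail",289,280,20),("nose",291.5,168,12),("hl",278,250,20),("hr",301,250,20),("rodmid",291.5,195,14)]}
for k,v in P.items(): print(k,v.round(1))
d=P["joint"]-P["tail"]; print("len",np.hypot(*d),"ang",np.arctan2(d[1],d[0])); d=P["nose"]-P["tail"]; print(np.hypot(*d),np.arctan2(d[1],d[0])); d=P["hl"]-P["hr"];print(np.hypot(*d),np.arctan2(-d[0],d[1]))
E
```

```text
joint [459.7 -20.6]
tail [413.7 -41.4]
nose [494.4  -4.7]
hl [432.9 -21.9]
hr [441.3 -39.2]
rodmid [476.2 -13.5]
len 50.519087121139314 ang 0.42432974554419484
88.67226111690694 0.4268295611574619
19.295844924826714 0.45325866858655495
```

```bash
python3 -m jog '[{"translation":[-0.091,-0.025,-0.15],"yaw":-0.015},{"translation":[-0.091,-0.025,-0.3],"yaw":-0.015},{"translation":[-0.091,-0.025,-0.45],"yaw":-0.015},{"translation":[-0.091,-0.025,-0.58],"yaw":-0.015},{"translation":[-0.091,-0.025,-0.58],"yaw":-0.015}]' -0.2 70
python3 -m jog '[{"translation":[0,0,-0.02],"yaw":0},{"translation":[0,0,-0.04],"yaw":0},{"translation":[0,0,-0.064],"yaw":0},{"translation":[0,0,-0.064],"yaw":0}]'
```

```text
clock: 49.4
tcp_pos: [434.2, -30.3, 19.7]
eef_rot: [-3.138, 0.005, 0.429]
wrist_force: [-0.2, 0.3, 0.7]
finger_gap: 34.2
grip_force: 0.0
clock: 49.8
tcp_pos: [436.8, -31.1, 6.7]
eef_rot: [3.141, -0.0, 0.427]
wrist_force: [-0.3, -0.2, 0.5]
finger_gap: 34.3
grip_force: 0.0
```

```bash
python3 -m jog '[{"translation":[0,0,0],"yaw":0},{"translation":[0,0,0],"yaw":0},{"translation":[0,0,0],"yaw":0},{"translation":[0,0,0],"yaw":0},{"translation":[0,0,0],"yaw":0}]' -1 70
```

```text
clock: 50.3
tcp_pos: [436.9, -31.1, 7.3]
eef_rot: [3.141, -0.001, 0.427]
wrist_force: [-1.4, 0.6, 5.6]
finger_gap: 18.1
grip_force: 68.9
```

```bash
python3 -m jog '[{"translation":[0,0,0],"yaw":0},{"translation":[0,0,0],"yaw":0},{"translation":[0,0,-0.016],"yaw":0},{"translation":[0,0,-0.016],"yaw":0}]' -0.2 70
python3 -m jog '[{"translation":[0,0,0],"yaw":0},{"translation":[0,0,0],"yaw":0},{"translation":[0,0,0],"yaw":0},{"translation":[0,0,0],"yaw":0},{"translation":[0,0,0],"yaw":0}]' -1 70
python3 -m jog '[{"translation":[-0.02,-0.009,0.012],"yaw":0},{"translation":[-0.06,-0.027,0.02],"yaw":0},{"translation":[-0.1,-0.045,0.03],"yaw":0},{"translation":[-0.12,-0.054,0.08],"yaw":0},{"translation":[-0.12,-0.054,0.2],"yaw":0}]'
```

```text
clock: 50.7
tcp_pos: [436.4, -31.0, 2.1]
eef_rot: [-3.141, 0.0, 0.427]
wrist_force: [0.5, 0.0, 0.7]
finger_gap: 34.0
grip_force: 0.0
clock: 51.2
tcp_pos: [436.5, -31.1, 2.6]
eef_rot: [-3.142, 0.0, 0.427]
wrist_force: [-1.6, 0.3, 3.7]
finger_gap: 18.1
grip_force: 68.8
clock: 51.7
tcp_pos: [403.5, -44.5, 51.6]
eef_rot: [-3.138, 0.004, 0.426]
wrist_force: [0.0, -0.3, -0.8]
finger_gap: 18.2
grip_force: 68.5
```

```bash
python3 - <<'E'
from h import *
g,t=pickle.load(open("w15.pkl","rb")); im=cv2.cvtColor(g["img"],cv2.COLOR_RGB2GRAY)
ch="@#%*+=-:. "
for v in range(190,272,2): print(v,''.join(ch[min(9,int(im[v,u])//26)] for u in range(100,196,1)))
print("pred eye outer",w2px(g,[[422.3,73.4,92.5],[422.3,73.4,84.2],[422.3,73.4,100.7],[414,73.4,92.5],[430.5,73.4,92.5],[408.3,73.4,107],[436.3,73.4,107]]).round(1).tolist())
E
```

```text
190 ********===-------:::::::::----==++*%*++**+.     =**********************+                   .+*+
192 ******%%%%*=====-------:::----==++*%%*+***=      =**********************=                  .=*++
194 ***%**%*%%+:::::--===--------==++=+*%%%**+      =***+******************+.                 .-**++
196 **%%**%%%*-:::::::::-=========+=:::---*%%:     =**************************=:              :**+++
198 ****%*%%%=:::::::::::::::---:::::::::-*%=     =*******************************+:         :**++++
200 *%%%%%%%+:::::::::::::::::::::::::::-+%*      =******************************%**+-   .. .+*+++++
202 *%*%%%%*-:::::::::::::::::::::::::::=%%:     =**********************************+.     .-**+++++
204 **%**%*=:::::::::::::::::::::::::::-*%=     =***+******************************+**++...-**++++++
206 %%%*%%+:::::::::::::::::::::::::::-+%*.     =***+****************************+++****+ :**+++++++
208 **%%%*:::::::::::::::::::::::::::-=%%:     =************************%*******++*******+**++++++++
210 *****=:::::::::::::::::::::::::::-*%:     =******************************%**++********
[... 2468 characters left out ...]
%%+-..................::==-=.                                =*****
262 +======-:............=*%%%%%*-. ..................::=:==.                                =******
264 =======+=...........:*%%%%*-. ....................:+:+=:                                 +******
266 +++++++=............+%%*=:.......................:-.=--.                                =%******
268 ++++++++-..........=%*+..........................:==-=.                                =********
270 -=+++++======-....-+=-----=....................::=-==.                                =%%*******
pred eye outer [[136.1, 240.7], [142.0, 236.3], [129.9, 245.4], [131.9, 252.7], [140.5, 228.7], [117.5, 270.3], [132.5, 227.3]]
```

```bash
python3 -m jog '[{"translation":[0,0,0.15],"yaw":0.05},{"translation":[0.03,0,0.22],"yaw":0.15},{"translation":[0.06,0,0.22],"yaw":0.25},{"translation":[0.075,0.018,0.22],"yaw":0.35},{"translation":[0.075,0.018,0.22],"yaw":0.45}]' -1 90
python3 -m jog '[{"translation":[0,0,0],"yaw":0.1},{"translation":[0,0,0],"yaw":0.2},{"translation":[0,0,-0.05],"yaw":0.313},{"translation":[0,0,-0.08],"yaw":0.313},{"translation":[0,0,-0.08],"yaw":0.313}]'
python3 -m jog '[{"translation":[0,0,0],"yaw":0},{"translation":[0,0,0],"yaw":0}]'
python3 - <<'E'
from h import *
g=cams.get_image("wrist"); pickle.dump(g,open("w16.pkl","wb")); o=ctrl.observe(); p=o["tcp_pos"]; print(p,o["eef_rot"],o["finger_gap"])
print(w2px(g,[p+[0,85,7.4],p+[0,25,7.4],p+[0,55,7.4]]).round(1).tolist())
im=cv2.cvtColor(g["img"],cv2.COLOR_RGB2GRAY)
ch="@#%*+=-:. "
q=w2px(g,[p+[0,85,7.4]])[0]; 
for v in range(int(q[1])-30,int(q[1])+110,4): print(v,''.join(ch[min(9,int(im[v,u])//26)] for u in range(int(q[0])-45,int(q[0])+45)))
E
```

```text
clock: 52.2
tcp_pos: [424.9, -40.2, 107.8]
eef_rot: [3.141, -0.0, 1.108]
wrist_force: [-0.0, 1.0, -0.6]
finger_gap: 17.8
grip_force: 93.3
clock: 52.7
tcp_pos: [424.1, -40.1, 86.8]
eef_rot: [-3.14, -0.001, 1.568]
wrist_force: [-0.2, -1.1, -0.4]
finger_gap: 17.8
grip_force: 93.3
clock: 52.9
tcp_pos: [425.4, -40.2, 87.9]
eef_rot: [3.141, 0.0, 1.57]
wrist_force: [0.9, -0.2, -0.9]
finger_gap: 17.7
grip_force: 93.3
[425.50332139 -40.17128883  87.93324765] [3.14109581e+00 1.69306218e-04 1.57010779e+00] 17.80448912033979
[[316.8, 104.1], [316.5, 273.9], [316.6, 195.0]]
74                                                                                         -+
78                                                                                         -+
82                                                                                        -++
86                                                                                        -++
90                                                                                        -++
94                                                            
[... 2056 characters left out ...]
++=--:::......         .......:::-=.                            
186                         -+++=--:::.......        ......::::-=.                            
190                         -+++=--:::.......       ........:::-=.                            
194                         -+++=--:::.......       .......:::--=                             
198                         -+++=--:::.......        ......:::--=                             
202                         -+++=--:::.......        ......:::--=                             
206                         -+++=--:::.......       .......:::-==                             
210                         -+++=--:::.......       .......:::---
```

```bash
python3 -m jog '[{"translation":[-0.012,0,-0.011],"yaw":0},{"translation":[-0.012,0.02,-0.011],"yaw":0},{"translation":[-0.012,0.04,-0.011],"yaw":0},{"translation":[-0.012,0.04,-0.011],"yaw":0},{"translation":[-0.012,0.04,-0.011],"yaw":0}]'
```

```text
clock: 53.45
tcp_pos: [422.4, -29.8, 84.9]
eef_rot: [3.141, 0.0, 1.572]
wrist_force: [0.2, 0.5, -0.9]
finger_gap: 18.0
grip_force: 93.3
```

```bash
python3 -m jog '[{"translation":[0,0.03,0.001],"yaw":0},{"translation":[0,0.06,0.001],"yaw":0},{"translation":[0,0.09,0.001],"yaw":0},{"translation":[0,0.12,0.001],"yaw":0},{"translation":[0,0.14,0.001],"yaw":0}]'
```

```text
clock: 53.95
tcp_pos: [422.3, 5.8, 85.1]
eef_rot: [-3.142, -0.0, 1.572]
wrist_force: [0.1, -0.7, -1.1]
finger_gap: 17.7
grip_force: 93.3
```

```bash
python3 -m jog '[{"translation":[0,0.03,0],"yaw":0},{"translation":[0,0.06,0],"yaw":0},{"translation":[0,0.09,0],"yaw":0},{"translation":[0,0.12,0],"yaw":0},{"translation":[0,0.14,0],"yaw":0}]'
python3 -m jog '[{"translation":[0,0.01,0],"yaw":0},{"translation":[0,0.02,0],"yaw":0},{"translation":[0,0.028,0],"yaw":0}]'
```

```text
clock: 54.45
tcp_pos: [422.3, 40.7, 85.1]
eef_rot: [-3.141, -0.0, 1.572]
wrist_force: [0.2, 0.5, -1.9]
finger_gap: 17.7
grip_force: 93.3
clock: 54.75
tcp_pos: [422.4, 47.1, 85.1]
eef_rot: [3.142, 0.0, 1.572]
wrist_force: [0.0, 0.3, -1.3]
finger_gap: 17.9
grip_force: 93.3
```

Through both eyes; advance in 1 mm steps until contact.

```bash
for i in 1; do python3 -m jog '[{"translation":[0,0.004,0],"yaw":0},{"translation":[0,0.004,0],"yaw":0}]'; python3 -m jog '[{"translation":[0,0.004,0],"yaw":0},{"translation":[0,0.004,0],"yaw":0}]'; python3 -m jog '[{"translation":[0,0.004,0],"yaw":0},{"translation":[0,0.004,0],"yaw":0}]'; done
```

```text
clock: 54.95
tcp_pos: [422.4, 47.9, 85.1]
eef_rot: [-3.142, 0.0, 1.572]
wrist_force: [-0.6, 0.4, -1.4]
finger_gap: 17.8
grip_force: 93.3
clock: 55.15
tcp_pos: [422.4, 48.9, 85.1]
eef_rot: [3.142, 0.0, 1.572]
wrist_force: [0.3, -0.1, -1.0]
finger_gap: 18.1
grip_force: 93.3
clock: 55.35
tcp_pos: [422.4, 50.0, 85.1]
eef_rot: [3.142, -0.0, 1.572]
wrist_force: [0.1, 0.1, -2.1]
finger_gap: 17.5
grip_force: 93.3
```

```bash
python3 -m jog '[{"translation":[0,0.004,0],"yaw":0},{"translation":[0,0.004,0],"yaw":0}]'; python3 -m jog '[{"translation":[0,0.004,0],"yaw":0},{"translation":[0,0.004,0],"yaw":0}]'; python3 -m jog '[{"translation":[0,0.004,0],"yaw":0},{"translation":[0,0.004,0],"yaw":0}]'
```

```text
clock: 55.55
tcp_pos: [422.4, 50.2, 85.1]
eef_rot: [-3.142, 0.002, 1.571]
wrist_force: [-1.2, -4.5, -0.5]
finger_gap: 17.7
grip_force: 93.3
clock: 55.75
tcp_pos: [422.4, 50.2, 85.1]
eef_rot: [-3.141, 0.004, 1.571]
wrist_force: [-1.1, -11.0, -0.8]
finger_gap: 17.8
grip_force: 93.3
clock: 55.95
tcp_pos: [422.4, 50.3, 85.2]
eef_rot: [-3.141, 0.007, 1.57]
wrist_force: [-1.5, -18.3, 0.1]
finger_gap: 17.8
grip_force: 93.4
```

```bash
python3 -m jog '[{"translation":[0,-0.006,-0.003],"yaw":0},{"translation":[0,-0.009,-0.006],"yaw":0},{"translation":[0,-0.009,-0.006],"yaw":0}]'
python3 -m jog '[{"translation":[0,0,0],"yaw":0},{"translation":[0,0,0],"yaw":0},{"translation":[0,0,0],"yaw":0},{"translation":[0,0,0.05],"yaw":0},{"translation":[0,0,0.15],"yaw":0}]' 0
python3 -m jog '[{"translation":[0,-0.05,0.15],"yaw":0},{"translation":[0,-0.2,0.3],"yaw":0},{"translation":[0,-0.35,0.3],"yaw":0},{"translation":[0,-0.5,0.3],"yaw":0},{"translation":[0,-0.5,0.3],"yaw":0}]'
python3 - <<'E'
from h import *
g=cams.get_image("wrist"); s=cams.get_image("scene"); pickle.dump((g,s),open("w17.pkl","wb")); o=ctrl.observe(); print(o["tcp_pos"],o["eef_rot"][2])
im=cv2.cvtColor(g["img"],cv2.COLOR_RGB2GRAY); ch="@#%*+=-:. "
P=[[422.4,24,92],[422.4,73.4,92.5],[422.4,79.4,92.5],[422.4,111.4,92.5],[422.4,133.4,92.5],[412,24,102],[433,73,102]]
q=w2px(g,P).round(1); print(q.tolist())
u0,u1=int(q[:,0].min())-60,int(q[:,0].max())+60
for v in range(max(0,int(q[:,1].min())-20),min(480,int(q[:,1].max())+20),4): print(v,''.join(ch[min(9,int(im[v,u])//26)] for u in range(u0,u1,2)))
E
```

```text
clock: 56.25
tcp_pos: [422.6, 50.2, 83.7]
eef_rot: [3.141, 0.001, 1.571]
wrist_force: [-0.3, -5.7, -1.2]
finger_gap: 17.5
grip_force: 93.5
clock: 56.75
tcp_pos: [421.3, 51.0, 120.3]
eef_rot: [-3.138, -0.001, 1.572]
wrist_force: [0.6, 1.0, 1.3]
finger_gap: 42.6
grip_force: 0.0
clock: 57.25
tcp_pos: [422.7, -77.5, 196.3]
eef_rot: [3.141, 0.001, 1.568]
wrist_force: [0.4, -0.8, -0.7]
finger_gap: 42.9
grip_force: 0.0
[422.18197789 -74.6698846  195.95596276] 1.5697069596515238
[[314.9, 75.4], [314.8, -24.5], [314.8, -37.6], [314.7, -112.2], [314.6, -168.3], [296.2, 74.0], [335.4, -29.4]]
0 ................::...**.   --%@#%%%%%%%%**%***%@%+                       ++%%%%%
4 +++++++++++++++++++++=*.  -++*@#%%%%%%%%%%%%**%@#        ++*+        +++:#+%%%##
8                        .  -+++@#%%%%%%%%%%%%**%@=       %++++       +++++@*%%###
12  .. ... ..  ....     . - *++++##%%%%%%%%%%%%%*#@.        ***         %*= ##%%%%#
16    . .    .   ...   .. =.*****@#%%%%%%%%%%%%%%#@+-----------.::...::.....@##****
20  .     ... .   : ..    =++++++##%*************#@+++++++++*%=.:...........+===+++
24      . 
[... 763 characters left out ...]
******%        +*@#%%%%%%%%%%%%%#@                                
64 ********************%        ++@#++++++++++++%##                                
68 *********************+       ++@##########%####@                                
72 **********************       ++@###############@                                
76 %*********************       ++################%                                
80 **********************       =++%@#@@#@##@#%%%-                                 
84 *%*%******************       =++++++++++++                                      
88 *%******%************%       =++++++++++++                                      
92 %%%**%%**************%       =++++++++++++
```

```bash
python3 -c "
from cell import ctrl
print(ctrl.job_done())"
```

```text
the job is handed in; nothing more can be done
None
```

I handed the job in after about 57 s of the 200 s robot time: both foam offcuts are in the scrap tray, all four bundles are in the pinwheel, the frame is down on its stop, and the pin is through both eyes with its handle against the near one; the picture limit was used up by then, so the final pin position was checked only by contact force and pixel readings.

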